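# Lay out the church keys and set the inspection light

## Task

Get the ledge ready for the key cabinet's inspection: stand every toppled green lantern chimney upright on its black foot, and lay each black key flat along the middle of the brass plate whose enamel colour matches its own, lengthwise, either way round. Set the inspection light as well: swivel it until its arm with the upright peg points straight at the brass index block, and tilt its panel to 40 degrees above level. Do not disturb the other things on the ledge, and finish with everything let go.

Things in the scene. Friction and masses are not known exactly. Their poses are not given: they have to be found in the camera images.
- key_red: Black iron key lying flat, 124 mm long and 10 mm thick, with a red enamel disc on its bow. Origin: centre of its underside, on the shank. x runs along the key from bow to bit; z is its upper face's normal. The shank around the origin (x from -20 to +33 mm) is 12 mm wide and is the place to grip; bow 42 mm across, centred at x -42 mm; bit 26 x 30 mm at x +48, y +6 mm. 90 g. May be absent.
- plate_red: Loose brass escutcheon plate 140 x 70 x 5 mm lying flat, with a red enamel field near each end; it belongs with the red key. Origin: centre of its underside; x along its length, z up.
- key_blue: Black iron key lying flat, 124 mm long and 10 mm thick, with a blue enamel disc on its bow. Origin: centre of its underside, on the shank. x runs along the key from bow to bit; z is its upper face's normal. The shank around the origin (x from -20 to +33 mm) is 12 mm wide and is the place to grip; bow 42 mm across, centred at x -42 mm; bit 26 x 30 mm at x +48, y +6 mm. 90 g. May be absent.
- plate_blue: Loose brass escutcheon plate 140 x 70 x 5 mm lying flat, with a blue enamel field near each end; it belongs with the blue key. Origin: centre of its underside; x along its length, z up.
- key_white: Black iron key lying flat, 124 mm long and 10 mm thick, with a white enamel disc on its bow. Origin: centre of its underside, on the shank. x runs along the key from bow to bit; z is its upper face's normal. The shank around the origin (x from -20 to +33 mm) is 12 mm wide and is the place to grip; bow 42 mm across, centred at x -42 mm; bit 26 x 30 mm at x +48, y +6 mm. 90 g. May be absent.
- plate_white: Loose brass escutcheon plate 140 x 70 x 5 mm lying flat, with a white enamel field near each end; it belongs with the white key. Origin: centre of its underside; x along its length, z up.
- lantern_a: Lantern chimney: green glass tube 42 mm in diameter between a black iron square foot (56 x 56 x 16 mm) and a square brass cap (56 x 56 x 10 mm) with a 14 mm brass finial; 138 mm tall without the finial. Toppled on its side at the start. Origin: on its axis, 70 mm above the foot's underside; z points from foot to cap; the tube is bare from z -54 to +58 mm. 220 g.
- lantern_b: Lantern chimney: green glass tube 42 mm in diameter between a black iron square foot (56 x 56 x 16 mm) and a square brass cap (56 x 56 x 10 mm) with a 14 mm brass finial; 138 mm tall without the finial. Toppled on its side at the start. Origin: on its axis, 70 mm above the foot's underside; z points from foot to cap; the tube is bare from z -54 to +58 mm. 220 g.
- swivel (a joint): Swivel of the inspection light about its upright axis, rad, from the middle of its stand; grows counter-clockwise seen from above. Range -1.1 to 1.1. Stiff: it stays where it is left, and takes about 2 N at the peg.
- tilt (a joint): Tilt of the light panel above level, rad: 0 is level; it grows as the panel's free edge with the grip bar is raised. Range 0 to 1.2. Stiff: it stays where it is left, and takes about 5 N at the bar.
- swivel_axis (a point): Point on the upright swivel axis of the inspection light, 31 mm above the ledge (the light's round steel base is 144 mm across). Its axes turn with the swivel: the swivel arm points along -y.
- swivel_peg (a point): Centre of the top of the swivel peg: an upright black round peg 20 mm in diameter, its top 80 mm above the ledge, standing free 49 mm above the end of the aluminium swivel arm, 130 mm from the swivel axis. Its axes turn with the swivel: -y points outward along the arm.
- index_mark (a point): Centre of the top of the fixed brass index block (16 x 34 x 12 mm, red line on top) on the ledge beside the light, 163 mm from the swivel axis. Its -y axis points from the swivel axis outward through the block. The swivel is set when the arm with the peg points straight at this block.
- tilt_hinge (a point): Middle of the light panel's horizontal hinge, 100 mm above the ledge. The panel (150 mm wide, 80 mm deep, 14 mm thick, white, lit on its underside) reaches from here towards the bar. Own y axis is the hinge line; -x points to the bar.
- tilt_bar (a point): Middle of the panel's round black grip bar, 12 mm in diameter and 98 mm long, parallel to the hinge and 125 mm from it, carried on two 8 mm arms 90 mm apart, leaving a gap of 39 mm to the panel's edge. Its axes tilt with the panel: y along the bar, -x away from the hinge.
- wax_tin: Bystander, not to be disturbed: closed round tin, 68 mm across, 30 mm high, green top. Origin: centre of its underside.
- juniper_handle: Bystander, not to be disturbed: wooden handle lying flat, 120 mm long, 30 mm thick. Origin: centre of its underside.
- oil_jar: Bystander, not to be disturbed: amber jar, 64 mm across, 90 mm high. Origin: centre of its underside.
- hinge_box: Bystander, not to be disturbed: dark wooden box 80 x 80 x 50 mm. Origin: centre of its underside.
- strap_hinge: Bystander, not to be disturbed: black iron strap, 132 x 30 x 8 mm, lying flat. Origin: centre of its underside.
Things that resemble listed ones, but are neither listed nor needed, are in the scene too. Leave any red look-alike of the lantern_b alone. What is shaped like the key_white but purple is not meant.

How it is judged:
By the outcome, as a careful person would: the job done as asked, in the order asked, and still so for the second after the job is handed in, with the robot touching nothing.
Of key_red, key_blue, key_white only 2 to 3 are there at a start; the rules pass over those that are not, and their reading is None.
At some moment in a run one of key_red, key_blue, key_white, plate_red, plate_blue, plate_white may be knocked a few centimetres aside while the robot is not near it.
Once in a run the grip may slacken for a moment while it holds something.
It also fails if it takes over 210 s, if anything falls off the work surface, if the arm or the gripper's body presses on something with over 40 N, if the wrist force passes 120 N, or if a joint passes its speed limit or range.

## Robot

A 7-joint arm with a two-finger parallel gripper is mounted at the origin on the work surface. World frame = base frame: x ahead of the robot, y to its left, z up, the work surface at z = 0. Lengths are in m, angles in rad, forces in N, time in s.
With the tool pointing down it reaches from about 0.375 to 0.925 m from the base axis. Payload 3.1 kg.
Tool frame: the origin (TCP) lies at the very end of the fingers, on their centre line; the grasp point (between the pads) lies 19 mm behind it (robot.grip_depth is the distance from the TCP to the grasp point, in m); z points along the fingers, y is the line along which they close (so a half turn about z gives the same grasp; the last joint's range is limited). The gripper opens to 85 mm and grips with 20 to 120 N. Pads are 22 mm wide; open, the fingers measure 114 mm over their backs; the gripper's body (76 mm by 85 mm) begins 54 mm behind the grasp point. The pads swing forward as they close: fully open they stand 13 mm farther back than shut.
Start: joints at [-1.35, 0.383, 0.044, 1.598, -0.018, 1.161, -0.05], TCP at [0.204, 0.617, 0.231] pointing down, gripper open.
Joint ranges: [-2.61, 2.61], [-0.41, 2.15], [-1.48, 1.57], [0, 2.5], [-1.57, 4.71], [0.05, 1.97], [-2.85, 2.85]. Speed limits (rad/s): [2.79, 2.79, 3.14, 3.14, 3.14, 3.14, 3.14].

## Interface

Orientations are given as [roll, pitch, yaw] about the fixed x, y, z axes, in that order (R = Rz(yaw) Ry(pitch) Rx(roll)).
In Python, from rig import robot gives the robot as it stands.
- The arm moves only by the tool servo_tool, never from a script. Its argument "steps" is a list of rows, each a list of 3 entries, a list of its own where there are three numbers: the shift along the tool's x, y, z in cm, then the turn, a rotation vector about the tool's x, y, z in degrees, then the opening, from 0 (shut) to 1 (fully open). In form: [[[tx, ty, tz], [wx, wy, wz], gripper], ...]. A call has 1 to 12 rows; each row is the pose to reach, as a shift and turn from the pose commanded when the call began, along the tool's axes at that moment; what a row does not reach only later rows make up. A row lasts 1/12 s, in which the tool goes at most 41.7 mm and 7.16 degrees, less where a joint would pass 70% of its speed; a pose out of reach is approached as far as the arm can. A call with a gripper value outside its range is refused whole. The fingers move at their own pace and stop on an object; "grip_force" is the grip in N (left out, the last holds). Time passes only in rows, so rows that repeat a pose let the fingers close. It gives the time, the measured TCP pose, the force, the opening and the grip force at its end, in the units of the state.
- robot.sense(): the state, without advancing time (a new reading comes with each control period).
- robot.get_image(name): name is "scene" or "top"; returns a dict with "img" (480x640x3 uint8, blue, green, red), "camera_matrix" (3x3 intrinsics, pixels), "R" (3x3) and "t" (3): a world point X has camera coordinates R X + t. Camera axes: x right, y down, z forward; pixel columns grow to the right and rows downward; lengths in m; the calibration is good to about 2 mm. A picture is of the moment at which its call begins. There is no depth.
- robot.close_job(): hands the job in; it is judged then, once.
The state is a dict: "t": time; "joint_pos": joint angles; "qd": joint speeds; "tau": joint torques, N m; "position": TCP position; "ee_rot": TCP orientation; "contact_force": force on the tool from outside, world axes, zero at the start; "torque": the same for the moment, N m; "opening": finger opening in m; "grip_force": force on a finger pad.
Only numpy, scipy, OpenCV 4.12 (cv2) and the standard library are available. Lean on these libraries where they do the work, as an engineer would, in place of code of your own. Each camera call takes 0.05 s, during which the arm holds its last target. There are 200 camera calls.

## Working session

There is one attempt and no reset: what is moved stays moved. The work goes in short steps, Python scripts to look and compute and a tool call to move; the robot and the scene stay as the last step left them, time stands still between calls to the robot, and variables do not carry over. Pictures are saved under pics/ and viewed, at most 14 in all, crops included, and the job is handed in when it is done.

Besides the shell and the picture viewer there is one more tool, called after "Emit:" as name([rows], argument=value, ...), one row to a line, values as JSON. servo_tool: Moves the arm, as the interface text tells. Its arguments: {"type":"object","properties":{"steps":{"type":"array","items":{"type":"array"}},"grip_force":{"type":"number"}},"required":["steps"]}

```bash
ls; mkdir -p pics; python3 - <<'E'
from rig import robot
import cv2,pickle
d={}
for n in("scene","top"):
    d[n]=robot.get_image(n); cv2.imwrite(f"pics/{n}0.png",d[n]["img"]); print(n,d[n]["camera_matrix"],d[n]["R"],d[n]["t"])
pickle.dump(d,open("cams.pkl","wb"))
s=robot.sense();print(s)
E
```

```text
pics
scene [[501.53773564   0.         314.14352321]
 [  0.         501.53773564 241.69332616]
 [  0.           0.           1.        ]] [[-0.51294106  0.85839047 -0.00756752]
 [ 0.51131851  0.2984394  -0.80590776]
 [-0.6895251  -0.41725259 -0.59199275]] [ 0.22179665 -0.23175366  1.66170821]
top [[608.72867546   0.         321.97264777]
 [  0.         608.72867546 235.6552893 ]
 [  0.           0.           1.        ]] [[-0.02496062 -0.99955824 -0.01613348]
 [-0.98321413  0.02746386 -0.18037655]
 [ 0.18073996  0.01136035 -0.98346531]] [0.06262721 0.53829695 1.53959975]
{'t': 0.1, 'joint_pos': array([-1.34981856,  0.38380508,  0.04384262,  1.59944178, -0.01788165,
        1.16122051, -0.04988492]), 'qd': array([-0.00030147, -0.00305815, -0.00193074, -0.00480284, -0.00083748,
       -0.00013231, -0.00031437]), 'tau': array([ 3.08078837e-03, -4.34727967e+01,  1.02968942e+00, -2.50454396e+01,
        1.09263434e-02,  5.47317322e-03, -1.38037660e-05]), 'position': array([0.20345047, 0.6164163 , 0.22996789]), 'ee_rot': array([-3.13911496e+00,  1.51354094e-04,  2.82291138e+00]), 'contact_force': array([-0.16171874, -0.55822865, -1.20038096]), 'torque': array([-0.07575663, -0.02757128, -0.02529078]), 'grip_force': 0.0, 'opening': 0.0852908426385883}
```

View pics/top0.png

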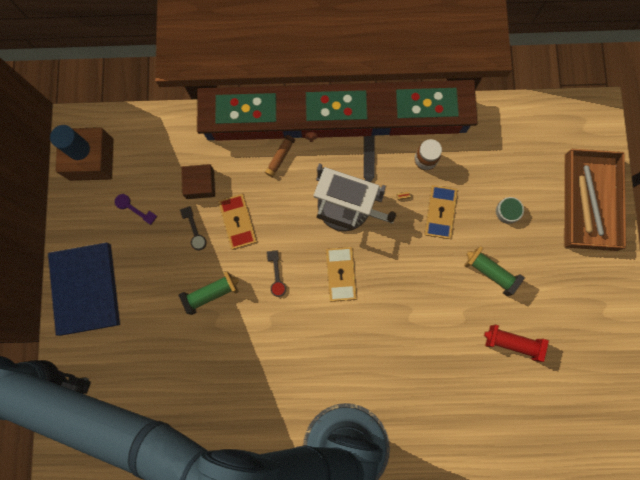

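View pics/scene0.png

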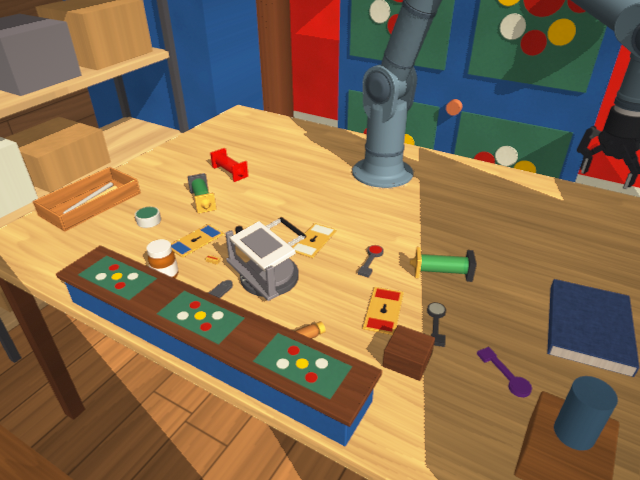

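```bash
cat > h.py <<'E'
import numpy as np,cv2,pickle
from scipy.spatial.transform import Rotation as Ro
from rig import robot
C=pickle.load(open("cams.pkl","rb"))
def back(n,u,v,z):
    c=C[n];K,R,t=c["camera_matrix"],np.array(c["R"]),np.array(c["t"])
    d=R.T@np.linalg.inv(K)@[u,v,1];o=-R.T@t
    return o+d*(z-o[2])/d[2]
def proj(n,X):
    c=C[n];p=c["camera_matrix"]@(np.array(c["R"])@X+c["t"]);return p[:2]/p[2]
def tri(uvt,uvs):
    A=[];b=[]
    for n,uv in(("top",uvt),("scene",uvs)):
        c=C[n];P=c["camera_matrix"]@np.c_[c["R"],c["t"]]
        for i in(0,1):
            r=P[i]-uv[i]*P[2];A.append(r[:3]);b.append(-r[3])
    return np.linalg.lstsq(np.array(A),np.array(b),rcond=None)[0]
def crop(img,x,y,w,h,s,name):
    cv2.imwrite(f"pics/{name}.png",cv2.resize(img[y:y+h,x:x+w],None,fx=s,fy=s,interpolation=cv2.INTER_CUBIC))
def move(pos,rpy=None,R=None):
    "tool-frame shift (cm) and rotvec (deg) from present measured pose to the target"
    s=robot.sense();R0=Ro.from_euler("xyz",s["ee_rot"]);R1=R or (Ro.from_euler("xyz",rpy) if rpy is not None else R0)
    return (R0.inv().apply(np.array(pos)-s["position"])*100).round(2),np.degrees((R0.inv()*R1).as_rotvec()).round(1)
E
python3 - <<'E'
from h import *
t=C["top"]["img"];crop(t,105,160,200,150,4,"L1");crop(t,300,155,200,150,4,"R1")
s=C["scene"]["img"];crop(s,180,180,160,120,5,"S1")
E
```

```text
(no output)
```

View pics/L1.png

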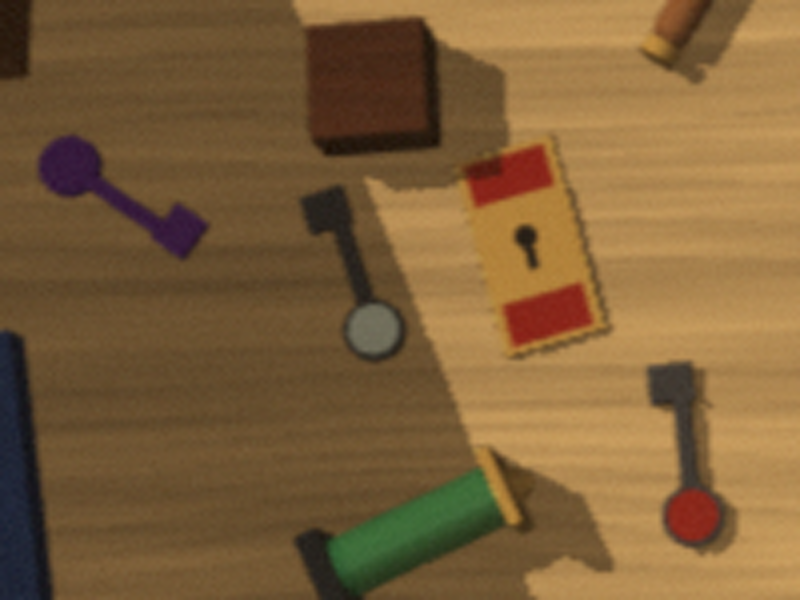

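View pics/R1.png

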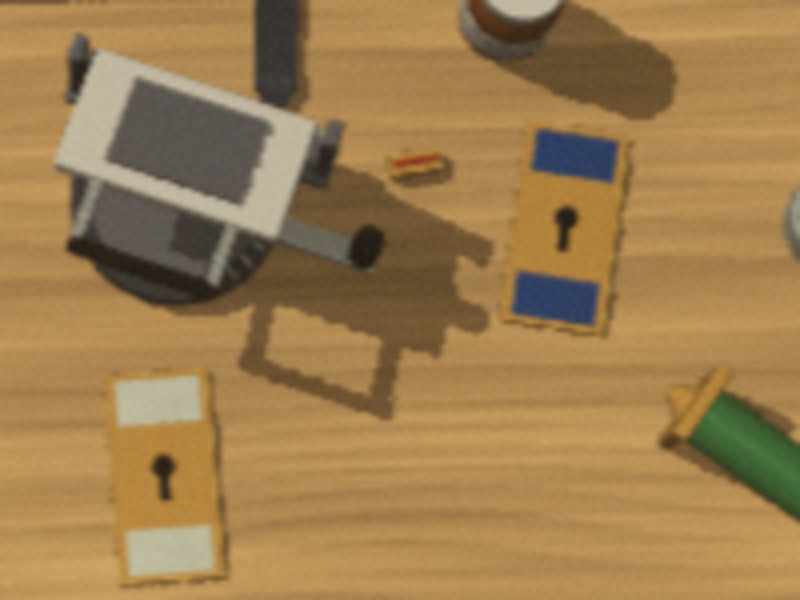

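View pics/S1.png

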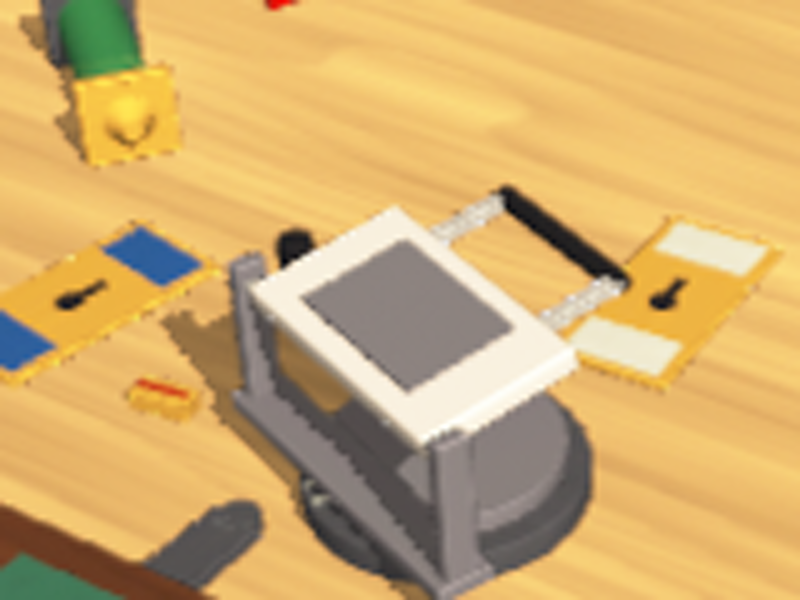

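```bash
cat > m.py <<'E'
from h import *
t=C["top"]["img"]
hsv=cv2.cvtColor(t,cv2.COLOR_BGR2HSV)
m=cv2.inRange(hsv,(45,100,40),(80,255,255));m[:180]=0
for c in cv2.findContours(m,0,2)[0]:
    if cv2.contourArea(c)<300: continue
    r=cv2.minAreaRect(c);b=cv2.boxPoints(r)
    print("green",np.round(r[0],1),np.round(r[1],1));w=np.array([back("top",*p,.028) for p in b])
    e=sorted([(np.linalg.norm(w[i]-w[i-1]),(w[i]+w[i-1])/2) for i in range(4)],key=lambda q:q[0])[:2]
    print("tube ends",[q[1].round(3) for q in e], "wid",e[0][0].round(3))
def key(bow,bit):
    p=back("top",*bow,.01)[:2];q=back("top",*bit,.01)[:2];d=q-p
    a=np.arctan2(d[1],d[0])-np.arctan2(6,90);o=p+.042*np.array([np.cos(a),np.sin(a)])
    return o.round(4),np.degrees(a).round(1),np.linalg.norm(d).round(4)
print("white",key((198.5,242.25),(186.75,212.75)));print("red",key((278.25,289),(272.75,256)))
def plate(cr):
    w=np.array([back("top",105*0+x,y,.005)[:2] for x,y in cr]);l=(w[0]+w[1])/2-(w[2]+w[3])/2
    return w.mean(0).round(4),np.degrees(np.arctan2(l[1],l[0])).round(1),np.linalg.norm(l).round(4)
print("pr",plate([(105+x/4,160+y/4) for x,y in((460,168),(550,140),(608,330),(510,356))]))
print("pw",plate([(300+x/4,155+y/4) for x,y in((108,375),(210,370),(226,577),(120,585))]))
f=lambda x,y:(300+x/4,155+y/4); g=lambda x,y:(180+x/5,180+y/5)
peg=tri(f(370,240),g(296,236));print("peg",peg,back("top",*f(370,240),.08))
ix=back("top",*f(415,162),.012);print("idx",ix)
print("bar",tri(f(72,243),g(507,190)),tri(f(217,285),g(625,280)))
print("hinge posts",tri(f(80,40),g(448,437)),tri(f(335,128),g(247,258)))
E
python3 m.py
```

```text
green [207.8 292.6] [15.2 42.9]
tube ends [array([0.377, 0.4  , 0.028]), array([0.425, 0.3  , 0.028])] wid 0.04
green [493.9 271.3] [43.4 14.3]
tube ends [array([ 0.403, -0.44 ,  0.028]), array([ 0.471, -0.354,  0.028])] wid 0.038
white (array([0.5782, 0.3931]), np.float64(18.0), np.float64(0.0882))
red (array([0.4491, 0.1713]), np.float64(4.9), np.float64(0.0894))
pr (array([0.5919, 0.2749]), np.float64(15.5), np.float64(0.1364))
pw (array([ 4.432e-01, -3.000e-04]), np.float64(2.1), np.float64(0.1392))
peg [ 0.58243045 -0.13337592  0.07848583] [ 0.58305375 -0.13457124  0.08      ]
idx [ 0.65066677 -0.17466303  0.012     ]
bar [0.58051382 0.03798144 0.15982799] [ 0.54278353 -0.00953615  0.07801564]
hinge posts [0.71038365 0.05038783 0.11342755] [ 0.6475703  -0.10999048  0.11307605]
```

```bash
python3 -c "
from h import *
print(move((.4045,.343,.15),(np.pi,0,np.radians(115.7))))"
```

```text
(array([-27.66, -19.65,   8.05]), array([-0.1,  0.1, 46. ]))
```

Emit:
servo_tool([
  [[-3,-2,0.8],[0,0,5],1],
  [[-6,-4,1.6],[0,0,11],1],
  [[-9,-6.5,2.6],[0,0,16],1],
  [[-12,-8.5,3.5],[0,0,22],1],
  [[-15,-10.7,4.4],[0,0,27],1],
  [[-18,-12.8,5.2],[0,0,32],1],
  [[-21,-15,6.1],[0,0,37],1],
  [[-24,-17,7],[0,0,42],1],
  [[-26.5,-18.8,7.7],[0,0,46],1],
  [[-27.7,-19.65,8],[0,0,46],1],
  [[-27.7,-19.65,8],[0,0,46],1],
])

```text
t: 1.02
position: [0.4076, 0.3379, 0.1499]
ee_rot: [-3.139, 0.004, 2.011]
contact_force: [1.2, 0.5, 0.1]
opening: 0.0853
grip_force: 0.0
```

```bash
python3 -c "
from h import *
print(move((.4045,.343,.008),(np.pi,0,np.radians(115.7))),robot.sense()['joint_pos'].round(2))
crop(robot.get_image('top')['img'],120,180,200,150,4,'a1')"
```

```text
(array([ 0.65, -0.03, 14.19]), array([-0.1,  0.2, -0.5])) [-1.05  0.26  0.31  1.97 -0.09  0.93 -0.25]
```

View pics/a1.png

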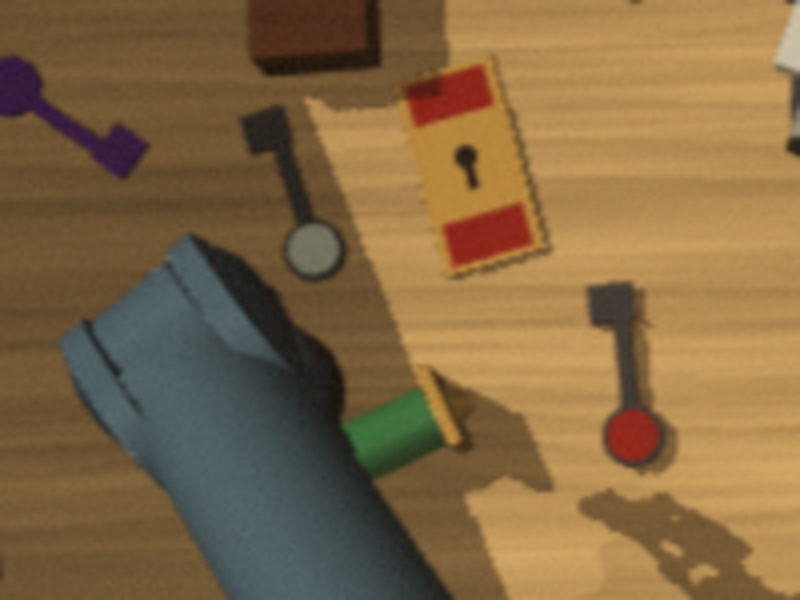

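Emit:
servo_tool([
  [[0.1,0,3],[0,0,0],1],
  [[0.2,0,6],[0,0,0],1],
  [[0.3,0,9],[0,0,0],1],
  [[0.3,0,11.5],[0,0,0],1],
  [[0.3,0,13.2],[0,0,0],1],
  [[0.3,0,14.2],[0,0,0],1],
  [[0.3,0,14.2],[0,0,0],1],
  [[0.3,0,14.2],[0,0,0],0.3],
  [[0.3,0,14.2],[0,0,0],0.2],
  [[0.3,0,14.2],[0,0,0],0.2],
  [[0.3,0,14.2],[0,0,0],0.2],
  [[0.3,0,14.2],[0,0,0],0.2],
], grip_force=50)

```text
t: 2.07
position: [0.4042, 0.3474, 0.0108]
ee_rot: [3.14, -0.001, 2.02]
contact_force: [-2.1, -2.0, 6.2]
opening: 0.0404
grip_force: 51.0
```

Emit:
servo_tool([
  [[0,0,-2.5],[0,0,0],0.2],
  [[0,0,-5.5],[0,0,0],0.2],
  [[0,0,-8.5],[0,-3,0],0.2],
  [[0,0,-11],[0,-9,0],0.2],
  [[0,0,-13],[0,-15,0],0.2],
  [[0,0,-14],[0,-21,0],0.2],
  [[0,0,-15],[0,-27,0],0.2],
  [[0,0,-15],[0,-33,0],0.2],
  [[0,0,-15],[0,-39,0],0.2],
  [[0,0,-15],[0,-45,0],0.2],
  [[0,0,-15],[0,-50,0],0.2],
  [[0,0,-15],[0,-50,0],0.2],
])

```text
t: 3.07
position: [0.3999, 0.35, 0.1546]
ee_rot: [-3.133, 0.873, 2.035]
contact_force: [-1.2, 0.7, -4.3]
opening: 0.0408
grip_force: 51.8
```

```bash
python3 -c "
from h import *
print(move((.4045,.343,.15),R=Ro.from_euler('xyz',(np.pi,0,2.019))*Ro.from_rotvec((0,-np.pi/2,0))),robot.sense()['joint_pos'].round(2))"
```

```text
(array([-0.18,  0.1 ,  0.93]), array([  0.4, -40. ,   0.5])) [-1.5   0.63  0.43  1.76  0.44  1.39 -0.82]
```

Emit:
servo_tool([
  [[0,0,0],[0,-6,0],0.2],
  [[0,0,0],[0,-12,0],0.2],
  [[0,0,0],[0,-18,0],0.2],
  [[0,0,0],[0,-24,0],0.2],
  [[0,0,0],[0,-30,0],0.2],
  [[0,0,0],[0,-36,0],0.2],
  [[0,0,0],[0.4,-40,0.5],0.2],
  [[0,0,0],[0.4,-40,0.5],0.2],
  [[0,0,0],[0.4,-40,0.5],0.2],
  [[0,0,0],[0.4,-40,0.5],0.2],
])

```text
t: 3.9
position: [0.4048, 0.3465, 0.1602]
ee_rot: [2.085, 1.562, 0.953]
contact_force: [0.5, 0.6, -1.9]
opening: 0.0405
grip_force: 52.0
```

```bash
python3 -c "
from h import *
print(move((.4045,.343,.085),R=Ro.from_euler('xyz',(np.pi,0,2.019))*Ro.from_rotvec((0,-np.pi/2,0))),robot.sense()['joint_pos'].round(2))
img=robot.get_image('scene')['img']; crop(img,380,60,260,195,3,'a2')"
```

```text
(array([ 7.52, -0.23,  0.33]), array([-0.5, -0.2, -0.4])) [-1.6   1.05  0.5   1.59  0.62  1.75 -0.91]
```

View pics/a2.png

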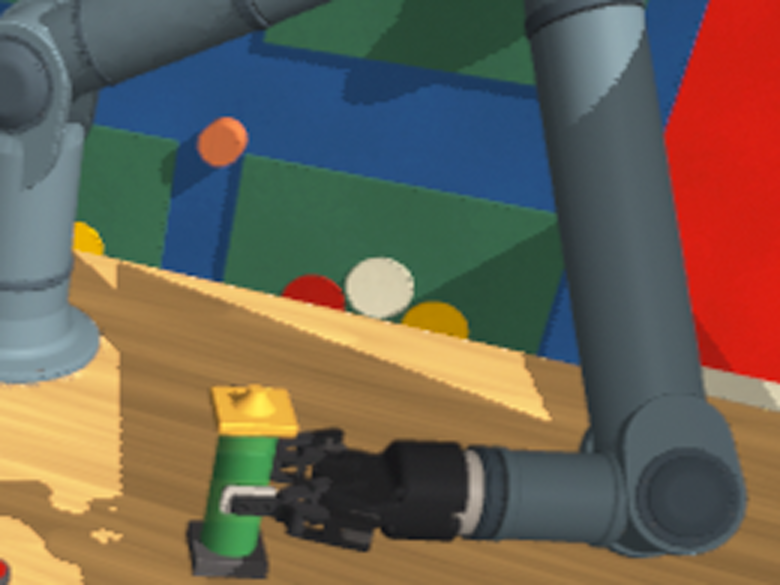

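Emit:
servo_tool([
  [[2,0,0],[0,0,0],0.2],
  [[4,0,0],[0,0,0],0.2],
  [[6,0,0],[0,0,0],0.2],
  [[7,0,0],[-0.5,0,-0.5],0.2],
  [[7.6,0,0],[-0.5,0,-0.5],0.2],
  [[7.9,0,0],[-0.5,0,-0.5],0.2],
  [[7.9,0,0],[-0.5,0,-0.5],0.2],
  [[7.9,0,0],[-0.5,0,-0.5],0.2],
])

```text
t: 4.62
position: [0.4047, 0.3472, 0.0814]
ee_rot: [-1.986, 1.569, -3.108]
contact_force: [-0.1, 0.5, -3.6]
opening: 0.0402
grip_force: 52.0
```

Emit:
servo_tool([
  [[0.15,0,0],[0,0,0],0.2],
  [[0.3,0,0],[0,0,0],0.2],
  [[0.4,0,0],[0,0,0],0.2],
  [[0.4,0,0],[0,0,0],0.2],
])

```text
t: 4.95
position: [0.4042, 0.3468, 0.0762]
ee_rot: [-1.629, 1.568, -2.751]
contact_force: [-0.7, 1.1, -2.2]
opening: 0.0405
grip_force: 52.0
```

Emit:
servo_tool([
  [[0.15,0,0],[0,0,0],0.2],
  [[0.3,0,0],[0,0,0],0.2],
  [[0.4,0,0],[0,0,0],0.2],
  [[0.4,0,0],[0,0,0],0.2],
])

```text
t: 5.28
position: [0.4041, 0.3466, 0.0719]
ee_rot: [-1.509, 1.567, -2.631]
contact_force: [0.2, -0.1, -2.5]
opening: 0.0406
grip_force: 52.0
```

Emit:
servo_tool([
  [[0.1,0,0],[0,0,0],0.2],
  [[0.2,0,0],[0,0,0],0.2],
  [[0.3,0,0],[0,0,0],0.2],
  [[0.3,0,0],[0,0,0],0.2],
])

```text
t: 5.62
position: [0.4043, 0.3467, 0.0706]
ee_rot: [-0.579, 1.567, -1.702]
contact_force: [-1.6, -1.0, 2.0]
opening: 0.0403
grip_force: 52.1
```

Emit:
servo_tool([
  [[0.05,0,0],[0,0,0],0.2],
  [[0.05,0,0],[0,0,0],0.2],
  [[0.05,0,0],[0,0,0],0.6],
  [[0.05,0,0],[0,0,0],1],
  [[0.05,0,0],[0,0,0],1],
  [[0.05,0,0],[0,0,0],1],
  [[0,0,-2],[0,0,0],1],
  [[0,0,-5],[0,0,0],1],
  [[0,0,-9],[0,0,0],1],
  [[-3,0,-10],[0,0,0],1],
  [[-6,0,-10],[0,0,0],1],
  [[-10,0,-10],[0,0,0],1],
])

```text
t: 6.62
position: [0.3598, 0.4377, 0.1668]
ee_rot: [-1.42, 1.563, -2.539]
contact_force: [-0.3, 0.2, 0.1]
opening: 0.0855
grip_force: 0.0
```

```bash
cat >> h.py <<'E'
def dn(p,yawdeg):
    print(move(p,(np.pi,0,np.radians(yawdeg))),robot.sense()['joint_pos'].round(2))
E
python3 -c "
from h import *
dn((.30,.30,.30),115.7)
img=robot.get_image('scene')['img']; crop(img,380,60,260,195,3,'a3')
img=robot.get_image('top')['img'];h=cv2.cvtColor(img,cv2.COLOR_BGR2HSV)
"
```

```text
(array([-13.21, -11.5 ,   9.79]), array([-0.2, 90.1,  0.5])) [-1.64  1.12  0.49  1.4   0.58  1.91 -0.84]
```

View pics/a3.png

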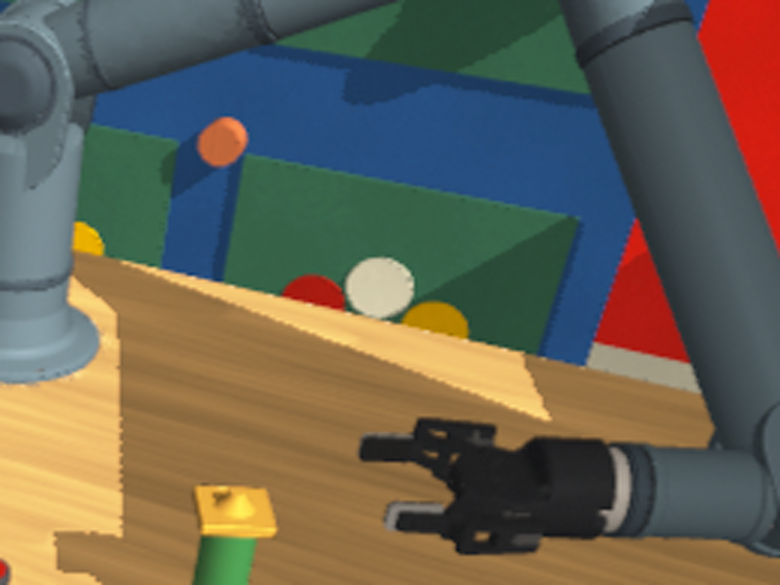

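Emit:
servo_tool([
  [[-3,-2,0],[0,7,0],1],
  [[-6,-4,1],[0,14,0],1],
  [[-9,-6,2],[0,21,0],1],
  [[-12,-8,3.5],[0,28,0],1],
  [[-13.2,-10,5],[0,35,0],1],
  [[-13.2,-11.5,7],[0,42,0],1],
  [[-13.2,-11.5,9.8],[0,49,0],1],
  [[-13.2,-11.5,9.8],[0,56,0],1],
  [[-13.2,-11.5,9.8],[0,63,0],1],
  [[-13.2,-11.5,9.8],[0,70,0],1],
  [[-13.2,-11.5,9.8],[0,77,0],1],
  [[-13.2,-11.5,9.8],[0,84,0],1],
])

```text
t: 7.72
position: [0.3007, 0.2992, 0.3024]
ee_rot: [-3.14, 0.097, 2.019]
contact_force: [0.5, -0.6, -0.2]
opening: 0.0855
grip_force: 0.0
```

```bash
python3 -c "
from h import *
dn((.45,0,.32),90)
"
```

```text
(array([-33.44,   0.49,   1.48]), array([ 1.2,  5.5, 25.7])) [-1.6  -0.15  0.6   2.02  0.17  1.3  -0.61]
```

Emit:
servo_tool([
  [[-3,0,0],[0,5,3],1],
  [[-6,0,0],[0,5.5,6],1],
  [[-9,0,0],[0,5.5,9],1],
  [[-12.5,0,0],[0,5.5,12],1],
  [[-16,0,0],[0,5.5,15],1],
  [[-19.5,0,0],[0,5.5,18],1],
  [[-23,0,0],[0,5.5,21],1],
  [[-26.5,0,0],[0,5.5,23],1],
  [[-30,0.2,1],[0,5.5,25],1],
  [[-33,0.4,1.5],[0.5,5.5,25.7],1],
  [[-33.4,0.5,1.5],[0.5,5.5,25.7],1],
])

```text
t: 8.63
position: [0.4513, -0.0069, 0.3211]
ee_rot: [3.128, 0.005, 1.559]
contact_force: [-0.2, -0.4, -0.1]
opening: 0.0857
grip_force: 0.0
```

```bash
python3 -c "
from h import *
dn((.44,-.393,.15),51.7)
"
```

```text
(array([-38.53,  -0.88,  17.3 ]), array([ 0.8,  0. , 37.6])) [-1.28 -0.31  1.03  1.98  0.29  1.33 -0.36]
```

Emit:
servo_tool([
  [[-3.5,0,0],[0.8,0,4],1],
  [[-7,0,0],[0.8,0,8],1],
  [[-10.5,0,0],[0.8,0,12],1],
  [[-14,-0.5,0],[0.8,0,16],1],
  [[-17.5,-0.8,0],[0.8,0,20],1],
  [[-21,-0.9,0],[0.8,0,24],1],
  [[-24.5,-0.9,2],[0.8,0,28],1],
  [[-28,-0.9,4],[0.8,0,32],1],
  [[-31,-0.9,7],[0.8,0,35],1],
  [[-34,-0.9,9.5],[0.8,0,37.6],1],
  [[-37,-0.9,12],[0.8,0,37.6],1],
  [[-38.5,-0.9,14],[0.8,0,37.6],1],
])

```text
t: 9.63
position: [0.3941, -0.3294, 0.2356]
ee_rot: [3.114, 0.001, 0.914]
contact_force: [-0.7, 0.0, 0.2]
opening: 0.0855
grip_force: 0.0
```

```bash
python3 -c "
from h import *
dn((.44,-.393,.0085),51.7)
"
```

```text
(array([-2.22,  6.88, 22.91]), array([1.6, 0. , 0.7])) [-1.14 -0.41  1.57  1.98  0.46  1.17 -0.41]
```

Emit:
servo_tool([
  [[-1,3,3],[1.6,0,0.7],1],
  [[-2,6,6],[1.6,0,0.7],1],
  [[-2.2,6.9,8],[1.6,0,0.7],1],
  [[-2.2,6.9,8],[1.6,0,0.7],1],
  [[-2.2,6.9,8],[1.6,0,0.7],1],
])

```text
t: 10.05
position: [0.3757, -0.3327, 0.2153]
ee_rot: [3.112, 0.003, 0.903]
contact_force: [0.4, -0.3, 0.7]
opening: 0.0853
grip_force: 0.0
```

```bash
python3 -c "
from h import *
dn((.44,-.393,.0085),51.7)
"
```

```text
(array([-0.7 ,  8.16, 20.93]), array([1.7, 0.1, 0.1])) [-1.1  -0.41  1.57  2.03  0.47  1.13 -0.4 ]
```

```bash
cat > kin.py <<'E'
from h import *
from scipy.optimize import least_squares
S=[([-1.34982,.38381,.04384,1.59944,-.01788,1.16122,-.04988],(.20345,.61642,.22997)),
([-1.6,1.05,.5,1.59,.62,1.75,-.91],(.4048,.3465,.1602)),([-1.64,1.12,.49,1.4,.58,1.91,-.84],(.3598,.4377,.1668)),
([-1.6,-.15,.6,2.02,.17,1.3,-.61],(.3007,.2992,.3024)),([-1.28,-.31,1.03,1.98,.29,1.33,-.36],(.4513,-.0069,.3211)),
([-1.14,-.41,1.57,1.98,.46,1.17,-.41],(.3941,-.3294,.2356)),([-1.5,.63,.43,1.76,.44,1.39,-.82],(.3999,.35,.1546))]
def fk(q,L):
    R=Ro.identity();p=np.array([0,0,L[0]])
    for i,(ax,s) in enumerate(zip("zyzyzyz",(-1,1,-1,1,-1,1,-1))):
        R=R*Ro.from_euler(ax,s*q[i])
        if i in(2,4,6): p=p+R.apply([L[3+i],L[4+i] ,L[i//2]]) if 0 else p+R.apply([0,0,L[i//2]])
    return p,R
if __name__=="__main__":
    f=lambda L:np.concatenate([fk(q,L)[0]-p for q,p in S])
    r=least_squares(f,[.3,.4,.35,.3]);print(r.x,np.abs(r.fun).max());
    print(fk(S[0][0],r.x)[1].as_euler("xyz"))
E
python3 kin.py
```

```text
[0.31324692 0.53350273 0.52450888 0.37726608] 0.040936040720615186
[-3.14144042e+00 -2.48031846e-03 -1.88946850e+00]
```

```bash
cat > kin.py <<'E'
from h import *
from scipy.optimize import least_squares
S=[([-1.34982,.38381,.04384,1.59944,-.01788,1.16122,-.04988],(.20345,.61642,.22997)),
([-1.6,1.05,.5,1.59,.62,1.75,-.91],(.4048,.3465,.1602)),([-1.64,1.12,.49,1.4,.58,1.91,-.84],(.3598,.4377,.1668)),
([-1.6,-.15,.6,2.02,.17,1.3,-.61],(.3007,.2992,.3024)),([-1.28,-.31,1.03,1.98,.29,1.33,-.36],(.4513,-.0069,.3211)),
([-1.14,-.41,1.57,1.98,.46,1.17,-.41],(.3941,-.3294,.2356)),([-1.5,.63,.43,1.76,.44,1.39,-.82],(.3999,.35,.1546)),
([-1.1,-.41,1.57,2.03,.47,1.13,-.4],(.3757,-.3327,.2153))]
SG=(-1,1,-1,1,-1,1,-1)
def fk(q,L):
    R=Ro.identity();p=np.array([0,0,L[0]])
    for i,ax in enumerate("zyzyzyz"):
        R=R*Ro.from_euler(ax,SG[i]*q[i])
        p=p+R.apply({0:[L[4],L[5],0],2:[L[6],L[7],L[1]],3:[L[8],L[9],0],4:[L[10],L[11],L[2]],5:[L[12],L[13],0],6:[0,0,L[3]]}.get(i,[0,0,0]))
    return p,R*Ro.from_euler("z",-np.pi/2)
def fit():
    f=lambda L:np.r_[np.concatenate([fk(q,L)[0]-p for q,p in S]),1e-2*L[4:]]
    return least_squares(f,[.31,.53,.52,.37]+[0]*10)
L=fit().x
if __name__=="__main__":
    r=fit();print(r.x.round(3),np.abs(r.fun[:24]).max());
    for i in(0,1,4):
        print(fk(S[i][0],r.x)[1].as_euler("xyz"))
E
python3 kin.py
```

```text
[ 0.305  0.498  0.52   0.325 -0.001 -0.024 -0.002 -0.01   0.011 -0.01
 -0.005  0.001  0.008  0.001] 0.004735926508117327
[ 3.13911234e+00 -1.52230501e-04 -3.18671794e-01]
[-2.61318093 -1.55739926 -1.64873442]
[-3.13208872 -0.01469552 -1.5893984 ]
```

```bash
sed -i 's/from_euler("z",-np.pi\/2)/from_euler("z",np.pi\/2)/' kin.py; cat > sim.py <<'E'
from kin import *
LO=np.array([-2.61,-.41,-1.48,0,-1.57,.05,-2.85]);HI=np.array([2.61,2.15,1.57,2.5,4.71,1.97,2.85])
def jac(q):
    p,R=fk(q,L);J=np.zeros((6,7))
    for i in range(7):
        d=q.copy();d[i]+=1e-5;p2,R2=fk(d,L);J[:3,i]=(p2-p)/1e-5;J[3:,i]=(R2*R.inv()).as_rotvec()/1e-5
    return p,R,J
def go(q,pos,R1,n=25):
    q=np.array(q,float)
    p0,R0=fk(q,L);dv=(R0.inv()*R1).as_rotvec()
    for k in range(1,n+1):
        tp=p0+(np.array(pos)-p0)*k/n;tR=R0*Ro.from_rotvec(dv*k/n)
        for _ in range(2):
            p,R,J=jac(q);e=np.r_[tp-p,(tR*R.inv()).as_rotvec()]
            free=np.ones(7,bool)
            for _ in range(3):
                dq=np.zeros(7);Jf=J[:,free];dq[free]=Jf.T@np.linalg.solve(Jf@Jf.T+1e-5*np.eye(6),e)
                bad=free&(((q+dq)>HI)|((q+dq)<LO))
                if not bad.any():break
                free&=~bad
            q=np.clip(q+dq,LO,HI)
    p,R=fk(q,L)
    return q,np.linalg.norm(p-pos)
D=lambda y:Ro.from_euler("xyz",(np.pi,0,np.radians(y)))
def pol(r,a,z):return np.array([r*np.cos(np.radians(a)),r*np.sin(np.radians(a)),z])
E
python3 - <<'E'
from sim import *
q,e=go(S[4][0],(.3941,-.3294,.2356),D(52.4));print("check",q.round(2),e)
q0=robot.sense()["joint_pos"]
for seq in ([(.42,-20,.3),(.42,40,.3),(.8,40,.35),(.8,-40,.35),(.585,-42,.2)],
            [(.45,0,.3),(.8,0,.35),(.8,-40,.35),(.585,-42,.2)],
            [(.45,0,.3),(.7,0,.5),(.7,60,.5),(.4,60,.35),(.4,0,.35),(.7,0,.4),(.7,-40,.4),(.585,-42,.2)],
            [(.8,-40,.3),(.585,-42,.2)]):
    q=q0
    for w in seq:
        q,e=go(q,pol(*w),D(w[1]+90));print(w,q.round(2),round(e,3))
    print()
E
```

```text
check [-1.1  -0.39  1.54  1.98  0.42  1.2  -0.38] 0.013444715156455792
(0.42, -20, 0.3) [-0.96 -0.41  0.99  2.06  0.35  1.33 -0.44] 0.0
(0.42, 40, 0.3) [-1.35 -0.17  0.5   2.05  0.09  1.25 -0.19] 0.0
(0.8, 40, 0.35) [-1.06  0.67  0.58  1.03 -0.35  1.53  0.13] 0.0
(0.8, -40, 0.35) [ 0.18  0.78  0.96  1.04 -0.61  1.58  0.26] 0.0
(0.585, -42, 0.2) [-0.19  0.48  1.08  1.83 -0.47  1.12  0.33] 0.0

(0.45, 0, 0.3) [-1.31 -0.29  1.08  2.01  0.26  1.28 -0.33] 0.0
(0.8, 0, 0.35) [-1.58 -0.03  1.52  1.73  0.04  1.33 -0.07] 0.251
(0.8, -40, 0.35) [-1.22 -0.41  1.55  1.64  0.43  1.45 -0.39] 0.219
(0.585, -42, 0.2) [-1.1  -0.41  1.57  1.97  0.45  1.19 -0.43] 0.082

(0.45, 0, 0.3) [-1.31 -0.29  1.08  2.01  0.26  1.28 -0.33] 0.0
(0.7, 0, 0.5) [-1.58 -0.01  1.53  1.53  0.01  1.56 -0.04] 0.151
(0.7, 60, 0.5) [-1.3   0.4   0.31  1.06 -0.12  1.69  0.01] 0.0
(0.4, 60, 0.35) [-1.4  -0.21  0.21  2.    0.05  1.36 -0.16] 0.0
(0.4, 0, 0.35) [-0.94 -0.33  0.68  2.02  0.21  1.39 -0.33] 0.0
(0.7, 0, 0.4) [-0.64  0.5   0.89  1.28 -0.38  1.53  0.2 ] 0.0
(0.7, -40, 0.4) [-0.03  0.57  1.07  1.29 -0.49  1.56  0.27] 0.0
(0.585, -42, 0.2) [-0.19  0.48  1.09  1.83 -0.47  1.12  0.33] 0.0

(0.8, -40, 0.3) [-1.21 -0.41  1.57  1.7   0.44  1.39 -0.39] 0.227
(0.585, -42, 0.2) [-1.1  -0.41  1.57  1.97  0.45  1.19 -0.44] 0.081
```

```bash
timeout 500 python3 - <<'E'
from sim import *
q0=robot.sense()["joint_pos"]
for A in (40,70,95):
  for r in(.65,.8):
    for z in (.3,.45):
      q,es=q0,0
      for w in [(.42,-20,.3),(.40,10,.33),(.40,A,.33),(r,A,z),(r,-40,z),(.585,-42,.2)]:
        q,e=go(q,pol(*w),D(w[1]+90),20);es=max(es,e)
      q2,e2=go(q,(.437,-.393,.16),D(51.7)*Ro.from_rotvec((0,np.pi/2,0)),20)
      q3,e3=go(q2,(.437,-.393,.07),D(51.7)*Ro.from_rotvec((0,np.pi/2,0)),10)
      print(A,r,z,q.round(2),round(es,3),"|",q3.round(2),round(max(e2,e3),3))
E
```

```text
40 0.65 0.3 [-0.22  0.51  1.13  1.83 -0.51  1.13  0.36] 0.0 | [ 0.98  1.15  0.23  1.52 -1.29  1.93  1.19] 0.0
40 0.65 0.45 [-0.24  0.54  1.17  1.83 -0.54  1.14  0.39] 0.0 | [ 1.02  1.14  0.17  1.52 -1.25  1.89  1.17] 0.0
40 0.8 0.3 [-0.22  0.51  1.13  1.83 -0.51  1.13  0.36] 0.0 | [ 0.98  1.15  0.23  1.52 -1.29  1.93  1.19] 0.0
40 0.8 0.45 [-0.22  0.51  1.14  1.83 -0.51  1.13  0.36] 0.0 | [ 0.97  1.15  0.23  1.52 -1.29  1.93  1.19] 0.0
70 0.65 0.3 [-0.29  0.63  1.29  1.83 -0.65  1.19  0.47] 0.0 | [ 0.98  1.15  0.23  1.52 -1.28  1.93  1.18] 0.0
70 0.65 0.45 [-0.24  0.54  1.18  1.83 -0.55  1.15  0.39] 0.0 | [ 1.02  1.14  0.17  1.52 -1.25  1.89  1.17] 0.0
70 0.8 0.3 [-0.25  0.55  1.2   1.83 -0.57  1.15  0.41] 0.0 | [ 1.01  1.14  0.18  1.52 -1.26  1.9   1.17] 0.0
70 0.8 0.45 [-0.28  0.59  1.25  1.83 -0.61  1.17  0.44] 0.0 | [ 1.    1.14  0.21  1.52 -1.27  1.92  1.18] 0.0
95 0.65 0.3 [ 0.31  0.3   0.42  1.81 -0.14  1.06  0.04] 0.0 | [ 1.11  1.13  0.05  1.52 -1.18  1.83  1.13] 0.0
95 0.65 0.45 [-1.15 -0.4  -0.11  2.15  0.16  1.57 -1.73] 0.772 | [-1.07 -0.4  -0.11  2.2   0.45  1.16 -1.83] 0.731
95 0.8 0.3 [-0.03  0.38  0.84  1.82 -0.32  1.08  0.2 ] 0.0 | [ 1.01  1.14  0.19  1.52 -1.26  1.91  1.17] 0.0
95 0.8 0.45 [ 0.41  0.3   0.29  1.8  -0.1   1.06  0.01] 0.0 | [ 1.17  1.13 -0.03  1.51 -1.12  1.78  1.11] 0.0
```

```bash
cat >> h.py <<'E'
def wps(*W):
    for *p,y in W: a,b=move(p,(np.pi,0,np.radians(y)));print(a.tolist(),b.tolist())
E
python3 -c "
from h import *
wps((.395,-.144,.33,70),(.41,.07,.33,100))"
```

```text
[15.98, -9.82, -11.82] [1.7, 0.4, -18.2]
[33.72, -21.88, -12.22] [1.6, 0.9, -48.2]
```

Emit:
servo_tool([
  [[3,-2,-4],[0,0,-5],1],
  [[6,-4,-8],[0,0,-10],1],
  [[9,-6,-11],[0,0,-15],1],
  [[12,-8,-12],[0,0,-18],1],
  [[15,-9,-12],[0,0,-18],1],
  [[16,-10,-12],[0,0,-18],1],
  [[16,-10,-12],[0,0,-18],1],
])

```text
t: 10.63
position: [0.3954, -0.1364, 0.3329]
ee_rot: [3.112, 0.013, 1.229]
contact_force: [-0.2, 0.2, 0.4]
opening: 0.0853
grip_force: 0.0
```

```bash
python3 -c "
from h import *
print(robot.sense()['joint_pos'].round(2))
wps((.41,.07,.33,100),(.322,.27,.33,130))"
```

```text
[-0.79 -0.37  0.82  2.03  0.29  1.35 -0.41]
[19.93, -5.55, -0.12] [1.5, 1.1, -29.6]
[35.82, -20.54, -0.76] [1.2, 1.5, -59.6]
```

```bash
python3 - <<'E'
from sim import *
q0=robot.sense()["joint_pos"]
for seq in ([(.65,-15,.4),(.65,-40,.4),(.585,-42,.2)],[(.41,10,.33),(.65,10,.4),(.65,-40,.4),(.585,-42,.2)]):
    q=q0
    for w in seq:
        q,e=go(q,pol(*w),D(w[1]+90));print(w,q.round(2),round(e,3))
    q,e=go(q,(.44,-.393,.009),D(51.7));print(q.round(2),e)
    T=D(51.7)*Ro.from_rotvec((0,np.pi/2,0))
    for z in(.16,.07):q,e=go(q,(.437,-.393,z),T);print(q.round(2),e)
wps((*pol(.65,-15,.4),75),(*pol(.65,-40,.4),50))
E
```

```text
(0.65, -15, 0.4) [-0.56  0.43  1.06  1.42 -0.38  1.5   0.23] 0.0
(0.65, -40, 0.4) [-0.17  0.48  1.16  1.42 -0.44  1.52  0.28] 0.0
(0.585, -42, 0.2) [-0.21  0.5   1.12  1.83 -0.5   1.13  0.35] 0.0
[ 0.    0.74  0.84  1.91 -0.74  0.84  0.57] 6.715635728307772e-09
[ 0.99  0.99  0.22  1.59 -1.28  1.95  1.09] 2.1543103857043402e-06
[ 1.    1.14  0.2   1.52 -1.27  1.91  1.18] 1.3110467405712258e-09
(0.41, 10, 0.33) [-1.05 -0.27  0.65  2.03  0.17  1.34 -0.28] 0.0
(0.65, 10, 0.4) [-0.86  0.36  0.84  1.42 -0.27  1.48  0.14] 0.0
(0.65, -40, 0.4) [-0.14  0.45  1.11  1.42 -0.4   1.51  0.25] 0.0
(0.585, -42, 0.2) [-0.18  0.47  1.07  1.83 -0.46  1.12  0.32] 0.0
[ 0.03  0.72  0.8   1.9  -0.7   0.82  0.54] 6.674589841576923e-09
[ 1.01  0.98  0.19  1.59 -1.26  1.93  1.08] 2.2679315721103397e-06
[ 1.02  1.14  0.18  1.52 -1.25  1.9   1.17] 1.3054469326663251e-09
[4.72, 23.16, -6.08] [1.7, 0.8, -4.6]
[-23.15, 19.29, -5.85] [1.8, 0.4, 20.4]
```

Already good from here; go direct.

Emit:
servo_tool([
  [[1,4,-1],[1,0,-2],1],
  [[2,8,-2.5],[1.7,0,-4],1],
  [[3,12,-4],[1.7,0,-4],1],
  [[4,16,-5],[1.7,0,-4],1],
  [[4,20,-6],[1.7,0,-4],1],
  [[1,22,-6],[1.7,0,0],1],
  [[-3,22,-6],[1.7,0,4],1],
  [[-7,22,-6],[1.7,0,8],1],
  [[-11,21,-6],[1.8,0,12],1],
  [[-15,20,-6],[1.8,0,16],1],
  [[-19,19.5,-6],[1.8,0,20],1],
  [[-23,19,-6],[1.8,0,20.4],1],
])

```text
t: 11.63
position: [0.4903, -0.4246, 0.3997]
ee_rot: [-3.141, 0.008, 0.86]
contact_force: [1.3, -1.3, -0.5]
opening: 0.0856
grip_force: 0.0
```

```bash
python3 -c "
from h import *
print(robot.sense()['joint_pos'].round(2))
wps((.44,-.393,.15,51.7),(.44,-.393,.0085,51.7))"
```

```text
[-0.16  0.51  1.21  1.41 -0.46  1.54  0.3 ]
[-0.68, -5.86, 24.98] [-0.1, 0.5, -2.4]
[-0.56, -5.85, 39.13] [-0.1, 0.5, -2.4]
```

Emit:
servo_tool([
  [[0,-1.5,4],[0,0,-2.4],1],
  [[0,-3,8],[0,0.5,-2.4],1],
  [[-0.3,-4.5,12],[0,0.5,-2.4],1],
  [[-0.6,-5.8,16],[0,0.5,-2.4],1],
  [[-0.6,-5.8,20],[0,0.5,-2.4],1],
  [[-0.6,-5.8,24],[0,0.5,-2.4],1],
  [[-0.6,-5.8,27.5],[0,0.5,-2.4],1],
  [[-0.6,-5.8,29],[0,0.5,-2.4],1],
  [[-0.6,-5.8,30],[0,0.5,-2.4],1],
  [[-0.6,-5.8,30],[0,0.5,-2.4],1],
])

```text
t: 12.47
position: [0.4413, -0.3911, 0.0988]
ee_rot: [-3.139, -0.001, 0.904]
contact_force: [0.4, -0.3, 0.9]
opening: 0.0857
grip_force: 0.0
```

```bash
python3 -c "
from h import *
print(robot.sense()['joint_pos'].round(2))
wps((.44,-.393,.0085,51.7))"
```

```text
[-0.11  0.65  1.    1.88 -0.65  0.99  0.52]
[-0.24, 0.04, 9.03] [-0.2, -0.0, 0.1]
```

Emit:
servo_tool([
  [[-0.2,0,3],[0,0,0],1],
  [[-0.2,0,6],[0,0,0],1],
  [[-0.2,0,8],[0,0,0],1],
  [[-0.2,0,9],[0,0,0],1],
  [[-0.2,0,9],[0,0,0],1],
  [[-0.2,0,9],[0,0,0],0.3],
  [[-0.2,0,9],[0,0,0],0.2],
  [[-0.2,0,9],[0,0,0],0.2],
  [[-0.2,0,9],[0,0,0],0.2],
  [[-0.2,0,9],[0,0,0],0.2],
], grip_force=50)

```text
t: 13.3
position: [0.4414, -0.3942, 0.0122]
ee_rot: [3.139, -0.002, 0.902]
contact_force: [-0.0, 1.8, 6.4]
opening: 0.0405
grip_force: 51.0
```

Emit:
servo_tool([
  [[0,0,-3],[0,0,0],0.2],
  [[0,0,-6],[0,0,0],0.2],
  [[0,0,-9],[0,3,0],0.2],
  [[0,0,-12],[0,9,0],0.2],
  [[0,0,-14],[0,15,0],0.2],
  [[0,0,-15],[0,21,0],0.2],
  [[0,0,-15],[0,27,0],0.2],
  [[0,0,-15],[0,33,0],0.2],
  [[0,0,-15],[0,39,0],0.2],
  [[0,0,-15],[0,45,0],0.2],
  [[0,0,-15],[0,50,0],0.2],
  [[0,0,-15],[0,50,0],0.2],
])

```text
t: 14.3
position: [0.4357, -0.3955, 0.1562]
ee_rot: [-3.13, -0.872, 0.886]
contact_force: [-1.2, -0.5, -2.8]
opening: 0.0406
grip_force: 51.8
```

```bash
python3 -c "
from h import *
print(move((.437,-.393,.15),R=Ro.from_euler('xyz',(np.pi,0,np.radians(51.7)))*Ro.from_rotvec((0,np.pi/2,0))),robot.sense()['joint_pos'].round(2))"
```

```text
(array([-0.29, -0.05,  0.61]), array([ 0.2, 40. , -0.6])) [ 0.56  0.71  0.68  1.73 -1.11  1.6   0.99]
```

Emit:
servo_tool([
  [[0,0,0],[0,6,0],0.2],
  [[0,0,0],[0,12,0],0.2],
  [[0,0,0],[0,18,0],0.2],
  [[0,0,0],[0,24,0],0.2],
  [[0,0,0],[0,30,0],0.2],
  [[0,0,0],[0,36,0],0.2],
  [[0,0,0],[0.2,40,-0.6],0.2],
  [[0,0,0],[0.2,40,-0.6],0.2],
  [[0,0,0],[0.2,40,-0.6],0.2],
  [[0,0,0],[0.2,40,-0.6],0.2],
])

```text
t: 15.13
position: [0.4408, -0.3936, 0.1608]
ee_rot: [1.841, -1.561, 2.211]
contact_force: [-0.6, -0.8, -1.8]
opening: 0.041
grip_force: 52.0
```

```bash
python3 -c "
from h import *
print(move((.437,-.393,.072),R=Ro.from_euler('xyz',(np.pi,0,np.radians(51.7)))*Ro.from_rotvec((0,np.pi/2,0))),robot.sense()['joint_pos'].round(2))"
```

```text
(array([-8.87, -0.43, -0.16]), array([-0.4,  0.1,  0.5])) [ 1.    0.98  0.21  1.58 -1.26  1.95  1.09]
```

```bash
python3 - <<'E'
from sim import *
print("decoy",back("top",490,335,.028),back("top",547,350,.028),"tin",back("top",510,210,.03))
q=robot.sense()["joint_pos"]
T=D(67)*Ro.from_rotvec((0,np.pi/2,0))
for p in((.48,-.42,.16),(.48,-.42,.072)):
    q,e=go(q,p,T);print(q.round(2),e)
print(move((.48,-.42,.16),R=T))
E
```

```text
decoy [ 0.27340719 -0.37465441  0.028     ] [ 0.23215876 -0.51615196  0.028     ] tin [ 0.59852591 -0.45127307  0.03      ]
[ 1.11  1.11 -0.1   1.25 -1.01  1.97  0.87] 9.291601887501362e-09
[ 1.1   1.25 -0.09  1.18 -0.99  1.94  0.94] 1.7314128713614527e-09
(array([-0.12,  4.71,  0.32]), array([14.9,  0.2,  0.5]))
```

Emit:
servo_tool([
  [[0,2,0],[5,0,0],0.2],
  [[0,4,0.2],[10,0,0],0.2],
  [[0,4.7,0.3],[15,0,0.5],0.2],
  [[-3,4.7,0.3],[15,0,0.5],0.2],
  [[-6,4.7,0.3],[15,0,0.5],0.2],
  [[-7.5,4.7,0.3],[15,0,0.5],0.2],
  [[-8,4.7,0.3],[15,0,0.5],0.2],
  [[-8,4.7,0.3],[15,0,0.5],0.2],
  [[-8,4.7,0.3],[15,0,0.5],0.2],
])

```text
t: 15.88
position: [0.48, -0.4204, 0.0815]
ee_rot: [-2.645, -1.57, 0.675]
contact_force: [0.2, 0.1, -2.6]
opening: 0.0403
grip_force: 52.1
```

```bash
python3 - <<'E'
from sim import *
T=D(67)*Ro.from_rotvec((0,np.pi/2,0))
print(move((.48,-.42,.072),R=T),robot.sense()["joint_pos"].round(2))
E
```

```text
(array([-0.95, -0.01,  0.04]), array([-0.1,  0.1, -0. ])) [ 1.14  1.24 -0.13  1.17 -0.95  1.93  0.91]
```

Emit:
servo_tool([
  [[-0.2,0,0],[0,0,0],0.2],
  [[-0.4,0,0],[0,0,0],0.2],
  [[-0.6,0,0],[0,0,0],0.2],
  [[-0.7,0,0],[0,0,0],0.2],
  [[-0.7,0,0],[0,0,0],0.2],
])

```text
t: 16.3
position: [0.4799, -0.4211, 0.0766]
ee_rot: [0.738, -1.566, -2.709]
contact_force: [-1.6, -1.3, 4.9]
opening: 0.0406
grip_force: 52.2
```

Emit:
servo_tool([
  [[0,0,0],[0,0,0],0.2],
  [[0,0,0],[0,0,0],0.6],
  [[0,0,0],[0,0,0],1],
  [[0,0,0],[0,0,0],1],
  [[0,0,0],[0,0,0],1],
  [[0,0,-2],[0,0,0],1],
  [[0,0,-5],[0,0,0],1],
  [[0,0,-9],[0,0,0],1],
  [[3,0,-10],[0,0,0],1],
  [[6,0,-10],[0,-5,0],1],
  [[10,0,-10],[0,-10,0],1],
  [[14,0,-10],[0,-15,0],1],
])

```text
t: 17.3
position: [0.4394, -0.5133, 0.2107]
ee_rot: [-3.125, -1.311, 1.151]
contact_force: [-0.1, -1.4, 1.2]
opening: 0.085
grip_force: 0.0
```

```bash
python3 - <<'E'
from sim import *
q=robot.sense()["joint_pos"];print(q.round(2))
for w in((.48,-.42,.35,60),(.5,-.2,.35,60),(.52,0,.35,92)):
    q,e=go(q,w[:3],D(w[3]));print(q.round(2),e)
wps((.44,-.44,.36,58),(.5,-.2,.36,70))
a=robot.get_image("top")["img"];b=robot.get_image("scene")["img"]
cv2.imwrite("pics/b1.png",np.hstack([cv2.resize(a[100:400,120:600],(480,300)),b[100:400,150:470]]))
E
```

```text
[ 1.42  1.11 -0.56  1.04 -0.55  1.87  0.57]
[ 1.    0.32 -0.44  1.47  0.14  1.39  0.03] 3.2762809091509303e-07
[ 0.83  0.13 -0.57  1.69  0.07  1.34 -0.28] 1.1208929758474627e-08
[ 0.64  0.11 -0.77  1.72  0.08  1.34 -0.1 ] 1.2092288637004293e-08
[16.15, -2.88, 2.72] [-6.0, -75.0, 7.4]
[22.4, -6.8, 26.33] [1.8, -75.1, -2.8]
```

View pics/b1.png

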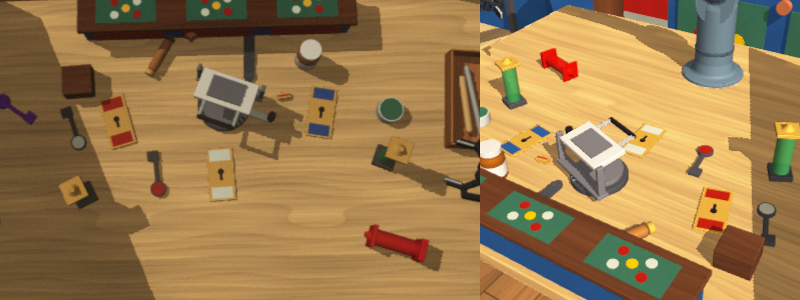

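Emit:
servo_tool([
  [[3,0,0],[0,-7,0],1],
  [[6,-1,0],[-1,-14,0],1],
  [[9,-1.5,0],[-2,-21,1],1],
  [[12,-2,1],[-2,-28,2],1],
  [[15,-2.5,2],[-3,-35,3],1],
  [[16,-3,2.7],[-3,-42,4],1],
  [[17,-3.5,6],[-3,-49,4],1],
  [[18,-4,10],[-2,-56,3],1],
  [[19,-4.7,14],[-1,-63,1],1],
  [[20,-5.4,18],[0,-70,0],1],
  [[21,-6,22],[1,-75,-2],1],
  [[22.4,-6.8,26.3],[1.8,-75,-2.8],1],
])

```text
t: 18.4
position: [0.5003, -0.1939, 0.3629]
ee_rot: [3.135, 0.002, 1.238]
contact_force: [1.2, 0.5, 0.1]
opening: 0.0852
grip_force: 0.0
```

```bash
cat >> h.py <<'E'
def moved(n="top"):
    a=C["top"]["img"];b=robot.get_image("top")["img"]
    for k,(x,y,w,h) in dict(kred=(262,242,34,62),kwhite=(176,200,36,56),pred=(214,188,50,66),pwhite=(320,242,44,66)).items():
        t=a[y:y+h,x:x+w];X=max(x-40,0);Y=y-40
        r=cv2.matchTemplate(b[Y:y+h+40,X:x+w+40],t,cv2.TM_CCOEFF_NORMED);_,v,_,l=cv2.minMaxLoc(r)
        print(k,round(v,2),l[0]+X-x,l[1]+Y-y)
    return b
E
python3 - <<'E'
from sim import *
q=robot.sense()["joint_pos"];print(q.round(2))
moved()
for w in((.45,.10,.3,105),(.449,.171,.01,94.9),(.449,.171,.2,94.9),(.592,.275,.05,105.5)):
    q,e=go(q,w[:3],D(w[3]));print(q.round(2),e)
wps((.449,.171,.3,94.9),)
E
```

```text
[ 0.91  0.12 -0.67  1.67  0.08  1.37 -0.1 ]
kred 1.0 0 0
kwhite 1.0 0 0
pred 1.0 0 0
pwhite 1.0 0 0
[ 0.66  0.01 -0.95  1.91  0.01  1.23 -0.03] 3.1277699942179725e-08
[ 0.2   0.53 -0.74  2.09  0.55  0.72 -0.81] 4.7596959588031715e-08
[ 0.44  0.21 -0.96  1.98  0.2   1.05 -0.52] 1.7957446897184388e-08
[ 0.06  0.73 -0.76  1.67  0.59  0.98 -0.64] 1.2036850428276626e-08
[31.93, -16.31, 6.46] [0.4, -0.2, -23.2]
```

```bash
python3 - <<'E'
from sim import *
q0=robot.sense()["joint_pos"]
for y in (0,180):
  q=q0
  for w in((.45,.05,.3,45+y*.6),(.449,.171,.12,4.9+y),(.449,.171,.003,4.9+y),(.449,.171,.2,4.9+y),(.592,.275,.02,15.5+y),(.592,.275,.25,15.5+y),(.578,.393,.003,18+y),(.578,.393,.25,18+y),(.5,.1,.25,10+y),(.443,0,.02,2.1+y)):
    q,e=go(q,w[:3],D(w[3]));print(q.round(2),e.round(4))
wps((.45,.05,.3,45),(.449,.171,.12,4.9))
E
```

```text
[ 0.71 -0.02 -0.88  1.92 -0.02  1.23 -0.95] 0.0
[ 0.31  0.33 -0.85  2.05  0.32  0.9  -2.19] 0.0
[ 0.17  0.53 -0.7   2.09  0.53  0.7  -2.37] 0.0
[ 0.39  0.2  -0.91  1.98  0.18  1.04 -2.08] 0.0
[ 0.03  0.76 -0.71  1.68  0.59  0.93 -2.21] 0.0
[ 0.13  0.51 -0.85  1.54  0.4   1.27 -2.08] 0.0
[-0.17  0.85 -0.7   1.56  0.63  0.97 -2.32] 0.0
[-0.09  0.6  -0.84  1.41  0.45  1.32 -2.2 ] 0.0
[ 0.52  0.19 -0.87  1.87  0.16  1.15 -1.8 ] 0.0
[ 0.51  0.42 -0.67  2.18  0.42  0.67 -1.98] 0.0
[ 0.74 -0.02 -0.91  1.92 -0.02  1.23  0.93] 0.0
[ 0.42  0.37 -0.97  2.04  0.39  0.92  0.89] 0.0
[ 0.25  0.57 -0.8   2.09  0.62  0.73  0.71] 0.0
[ 0.52  0.24 -1.06  1.98  0.24  1.06  1.01] 0.0
[ 0.09  0.8  -0.79  1.67  0.67  0.96  0.88] 0.0
[ 0.19  0.56 -0.96  1.53  0.46  1.3   1.02] 0.0
[-0.12  0.89 -0.78  1.55  0.7   1.    0.78] 0.0
[-0.04  0.64 -0.93  1.41  0.52  1.34  0.9 ] 0.0
[ 0.65  0.24 -1.03  1.86  0.22  1.16  1.29] 0.0
[ 0.62  0.46 -0.79  2.17  0.51  0.7   1.09] 0.0
[20.48, -12.41, 6.42] [0.3, -0.4, 26.7]
[31.83, -16.42, 24.46] [0.1, -0.5, 66.8]
```

Emit:
servo_tool([
  [[3,-2,0.5],[0,0,-7],0.5],
  [[6,-4,1],[0,0,-14],0.5],
  [[9,-5.5,2],[0,0,-21],0.5],
  [[12,-7,3],[0,0,-28],0.5],
  [[15,-8.5,4],[0,0,-35],0.5],
  [[18,-10,5.5],[0,0,-42],0.5],
  [[20.5,-12,6.4],[0,0,-49],0.5],
  [[24,-13.5,6.4],[0,0,-56],0.5],
  [[27,-14.8,6.4],[0,0,-63],0.5],
  [[30,-16,6.4],[0,0,-70],0.5],
  [[31.5,-16.4,6.4],[0,0,-77],0.5],
  [[31.8,-16.4,6.4],[0,0,-84],0.5],
])

```text
t: 19.45
position: [0.4513, 0.1564, 0.2975]
ee_rot: [3.139, 0.004, 2.705]
contact_force: [-0.8, -0.0, -0.5]
opening: 0.0427
grip_force: 0.0
```

```bash
python3 - <<'E'
from h import *
wps((.449,.1713,.05,184.9));print(robot.sense()["joint_pos"].round(2))
E
```

```text
[0.93, 1.19, 24.75] [0.1, 0.2, -29.9]
[ 0.6   0.06 -1.04  1.88  0.05  1.23  0.68]
```

Emit:
servo_tool([
  [[0.3,0.3,2],[0,0,-7],0.5],
  [[0.5,0.6,6],[0,0,-14],0.5],
  [[0.8,1,10],[0,0,-21],0.5],
  [[0.8,1,14],[0,0,-28],0.5],
  [[0.8,1,18],[0,0,-29.9],0.5],
  [[0.8,1,21],[0,0,-29.9],0.5],
  [[0.8,1,23],[0,0,-29.9],0.5],
  [[0.8,1,24],[0,0,-29.9],0.5],
  [[0.8,1,24.5],[0,0,-29.9],0.5],
  [[0.8,1,24.5],[0,0,-29.9],0.5],
])

```text
t: 20.28
position: [0.4505, 0.1636, 0.0518]
ee_rot: [-3.14, 0.003, -3.071]
contact_force: [-0.2, -0.2, 0.7]
opening: 0.0427
grip_force: 0.0
```

```bash
python3 - <<'E'
from h import *
wps((.449,.1713,.003,184.9))
s=robot.get_image("scene")["img"];crop(s,320,215,100,75,6,"k1")
E
```

```text
[0.11, 0.79, 4.88] [-0.1, 0.2, -0.8]
```

View pics/k1.png

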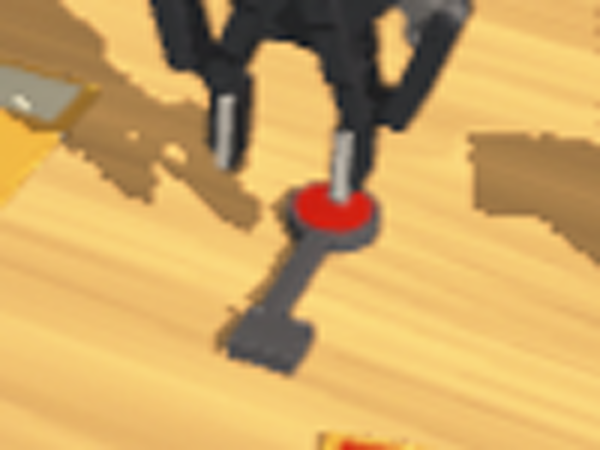

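Emit:
servo_tool([
  [[0.1,0.8,0.5],[0,0,-0.8],0.5],
  [[0.1,0.8,2.5],[0,0,-0.8],0.5],
  [[0.1,0.8,4.2],[0,0,-0.8],0.5],
  [[0.1,0.8,4.8],[0,0,-0.8],0.5],
  [[0.1,0.8,4.8],[0,0,-0.8],0.5],
  [[0.1,0.8,4.8],[0,0,-0.8],0.25],
  [[0.1,0.8,4.8],[0,0,-0.8],0],
  [[0.1,0.8,4.8],[0,0,-0.8],0],
  [[0.1,0.8,4.8],[0,0,-0.8],0],
  [[0.1,0.8,4.8],[0,0,-0.8],0],
], grip_force=50)

```text
t: 21.17
position: [0.4504, 0.1722, 0.0055]
ee_rot: [-3.14, 0.006, -3.056]
contact_force: [-0.6, -0.5, 5.9]
opening: 0.0098
grip_force: 49.2
```

```bash
python3 - <<'E'
from h import *
wps((.45,.173,.10,184.9),(.593,.2752,.06,195.5));moved()
E
```

```text
[-0.03, 0.07, -9.45] [-0.1, 0.4, -0.0]
[-15.12, 9.04, -5.36] [-0.1, 0.4, -10.6]
kred 0.33 0 0
kwhite 1.0 0 0
pred 0.82 0 0
pwhite 0.29 -4 40
```

Emit:
servo_tool([
  [[0,0,-3],[0,0,0],0],
  [[0,0,-6],[0,0,0],0],
  [[-2.5,1.5,-8],[0,0,-3],0],
  [[-5.5,3.2,-8],[0,0,-6],0],
  [[-8.5,5,-8],[0,0,-9],0],
  [[-11.5,7,-8],[0,0,-10.6],0],
  [[-14,8.4,-7],[0,0,-10.6],0],
  [[-15.1,9,-6],[0,0,-10.6],0],
  [[-15.1,9,-5.4],[0,0,-10.6],0],
  [[-15.1,9,-5.4],[0,0,-10.6],0],
])

```text
t: 22.05
position: [0.5905, 0.2734, 0.0565]
ee_rot: [-3.139, -0.001, -2.871]
contact_force: [-0.1, -1.4, -1.3]
opening: 0.01
grip_force: 49.2
```

```bash
python3 - <<'E'
from h import *
wps((.593,.2752,.012,195.5))
s=robot.get_image("scene")["img"];crop(s,330,245,120,90,6,"k2")
E
```

```text
[-0.29, 0.12, 4.45] [-0.2, -0.0, -0.0]
```

View pics/k2.png

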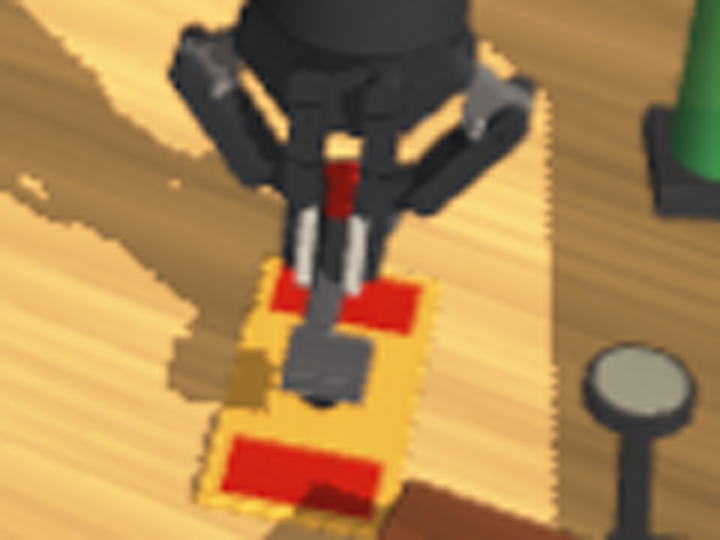

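Emit:
servo_tool([
  [[-0.25,0.1,1.5],[0,0,0],0],
  [[-0.25,0.1,3],[0,0,0],0],
  [[-0.25,0.1,3.9],[0,0,0],0],
  [[-0.25,0.1,4.2],[0,0,0],0],
  [[-0.25,0.1,4.4],[0,0,0],0],
  [[-0.25,0.1,4.4],[0,0,0],0],
])

```text
t: 22.6
position: [0.5936, 0.2754, 0.0139]
ee_rot: [-3.139, 0.002, -2.871]
contact_force: [-0.2, 0.1, -1.3]
opening: 0.0097
grip_force: 49.3
```

Emit:
servo_tool([
  [[0,0,0.1],[0,0,0],0],
  [[0,0,0.2],[0,0,0],0],
  [[0,0,0.2],[0,0,0],0],
])

```text
t: 22.85
position: [0.5945, 0.276, 0.0131]
ee_rot: [-3.139, 0.004, -2.871]
contact_force: [-0.5, 0.4, 0.7]
opening: 0.0098
grip_force: 49.3
```

Emit:
servo_tool([
  [[-0.1,0,0.15],[0,0,0],0],
  [[-0.1,0,0.15],[0,0,0],0.2],
  [[-0.1,0,0.15],[0,0,0],0.45],
  [[-0.1,0,0.15],[0,0,0],0.45],
  [[-0.1,0,0.15],[0,0,0],0.45],
  [[-0.1,0,-2],[0,0,0],0.45],
  [[-0.1,0,-5],[0,0,0],0.45],
  [[-0.1,0,-9],[0,0,0],0.45],
  [[-0.1,0,-13],[0,0,0],0.45],
  [[-0.1,0,-16],[0,0,0],0.45],
  [[-0.1,0,-16],[0,0,0],0.45],
])

```text
t: 23.77
position: [0.5983, 0.2801, 0.1816]
ee_rot: [3.14, 0.018, -2.871]
contact_force: [0.2, 0.8, 1.1]
opening: 0.0383
grip_force: 0.0
```

```bash
python3 - <<'E'
from h import *
moved();wps((.578,.393,.17,198))
E
```

```text
kred 0.27 -20 33
kwhite 0.75 0 1
pred 0.4 -37 28
pwhite 0.32 -22 7
[-1.22, 11.51, 0.83] [-0.0, 0.7, -2.5]
```

Emit:
servo_tool([
  [[-0.3,3,0],[0,0.7,-1],0.45],
  [[-0.6,6,0.3],[0,0.7,-2.5],0.45],
  [[-0.9,9,0.5],[0,0.7,-2.5],0.45],
  [[-1.2,11.5,0.8],[0,0.7,-2.5],0.45],
  [[-1.2,11.5,3],[0,0.7,-2.5],0.45],
  [[-1.2,11.5,6],[0,0.7,-2.5],0.45],
  [[-1.2,11.5,8],[0,0.7,-2.5],0.45],
  [[-1.2,11.5,8],[0,0.7,-2.5],0.45],
])

```text
t: 24.48
position: [0.572, 0.3864, 0.0848]
ee_rot: [-3.134, -0.02, -2.827]
contact_force: [-0.3, -1.7, -2.0]
opening: 0.0382
grip_force: 0.0
```

```bash
python3 - <<'E'
from h import *
wps((.5782,.3931,.003,198))
s=robot.get_image("scene")["img"];crop(s,330,245,140,105,5.5,"k3")
E
```

```text
[-0.97, 0.51, 8.16] [-0.4, -1.2, 0.0]
```

View pics/k3.png

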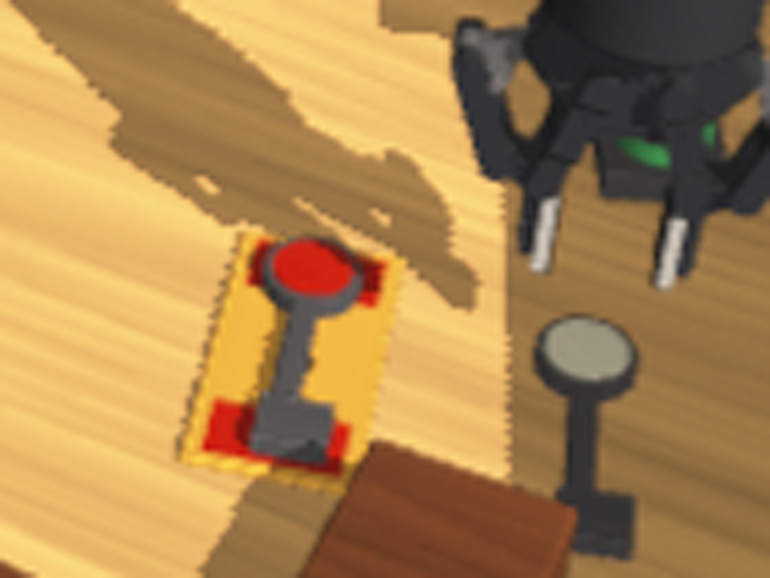

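Emit:
servo_tool([
  [[-0.6,0.4,1.5],[0,-0.5,0],0.45],
  [[-0.8,0.5,4],[-0.2,-0.8,0],0.45],
  [[-0.8,0.5,6.5],[-0.2,-0.8,0],0.45],
  [[-0.8,0.5,7.8],[-0.2,-0.8,0],0.45],
  [[-0.8,0.5,8.1],[-0.2,-0.8,0],0.45],
  [[-0.8,0.5,8.1],[-0.2,-0.8,0],0.45],
  [[-0.8,0.5,8.1],[-0.2,-0.8,0],0.25],
  [[-0.8,0.5,8.1],[-0.2,-0.8,0],0],
  [[-0.8,0.5,8.1],[-0.2,-0.8,0],0],
  [[-0.8,0.5,8.1],[-0.2,-0.8,0],0],
  [[-0.8,0.5,8.1],[-0.2,-0.8,0],0],
], grip_force=50)

```text
t: 25.45
position: [0.5816, 0.3974, 0.0123]
ee_rot: [3.14, 0.007, -2.828]
contact_force: [-0.4, -1.3, -0.7]
opening: -0.0002
grip_force: 0.0
```

```bash
python3 - <<'E'
from h import *
wps((.5782,.3931,.15,198),(.443,0,.15,182.1))
E
```

```text
[0.36, -0.28, -13.77] [0.1, 0.4, -0.0]
[25.35, -33.5, -13.99] [0.2, 0.4, 15.9]
```

Emit:
servo_tool([
  [[0,0,-2],[0,0,0],0.1],
  [[0,0,-6],[0,0,0],0.45],
  [[0,0,-9],[0,0,0],0.45],
  [[0,0,-9],[0,0,0],0.45],
  [[0,0,-9],[0,0,0],0.45],
])

```text
t: 25.87
position: [0.5822, 0.3986, 0.1051]
ee_rot: [3.138, 0.011, -2.828]
contact_force: [0.4, -0.5, -0.9]
opening: 0.0384
grip_force: 0.0
```

```bash
python3 - <<'E'
from h import *
wps((.5782,.3931,.003,198))
s=robot.get_image("scene")["img"];a=C["scene"]["img"]
x,y=422,320
w=s[295:350,415:455].astype(int);v=a[295:350,415:455].astype(int);print(np.abs(w-v).mean(), np.abs(w-v).max())
crop(s,380,260,100,75,7,"k4")
print(proj("scene",np.array([.5782,.3931,.01])))
E
```

```text
[0.66, -0.44, 10.2] [0.2, 0.6, -0.0]
3.6771212121212122 8
[434.61896331 321.13865476]
```

View pics/k4.png

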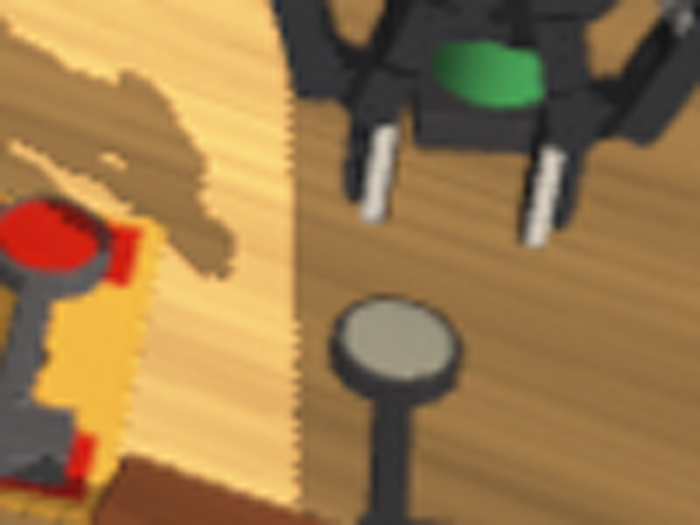

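Emit:
servo_tool([
  [[0.5,-0.4,3],[0,0.4,0],0.45],
  [[0.5,-0.4,6.5],[0,0.4,0],0.45],
  [[0.5,-0.4,9],[0,0.4,0],0.45],
  [[0.5,-0.4,9.7],[0,0.4,0],0.45],
  [[0.5,-0.4,9.7],[0,0.4,0],0.45],
  [[0.5,-0.4,9.7],[0,0.4,0],0.45],
])

```text
t: 26.42
position: [0.5766, 0.3909, 0.0026]
ee_rot: [3.141, -0.005, -2.828]
contact_force: [0.0, 0.5, -0.1]
opening: 0.0382
grip_force: 0.0
```

```bash
python3 - <<'E'
from h import *
wps((.5782,.3931,.003,198))
E
```

```text
[-0.22, 0.16, -0.04] [0.0, -0.3, -0.0]
```

Emit:
servo_tool([
  [[-0.2,0.15,0],[0,-0.3,0],0.45],
  [[-0.2,0.15,0],[0,-0.3,0],0.25],
  [[-0.2,0.15,0],[0,-0.3,0],0],
  [[-0.2,0.15,0],[0,-0.3,0],0],
  [[-0.2,0.15,0],[0,-0.3,0],0],
  [[-0.2,0.15,0],[0,-0.3,0],0],
], grip_force=50)

```text
t: 26.92
position: [0.5792, 0.3942, 0.0049]
ee_rot: [3.14, 0.004, -2.828]
contact_force: [-0.3, -1.0, 1.4]
opening: 0.0096
grip_force: 50.7
```

```bash
python3 - <<'E'
from h import *
moved()
wps((.5782,.3931,.2,198),(.5,.2,.25,190),(.443,0,.15,182.1))
E
```

```text
kred 0.35 -8 -35
kwhite 0.48 39 -24
pred 0.33 -40 27
pwhite 0.32 -10 16
[0.05, -0.03, -19.5] [0.1, 0.2, -0.0]
[13.43, -15.98, -24.59] [0.1, 0.2, 8.0]
[25.07, -33.26, -14.67] [0.1, 0.2, 15.9]
```

Emit:
servo_tool([
  [[0,0,-4],[0,0,0],0],
  [[0,0,-8],[0,0,0],0],
  [[0,0,-12],[0,0,0],0],
  [[0,0,-16],[0,0,0],0],
  [[2,-2.4,-19],[0,0,1],0],
  [[4.5,-5.3,-21.5],[0,0,3],0],
  [[7,-8.2,-23],[0,0,4.5],0],
  [[9.5,-11.2,-24.5],[0,0,6],0],
  [[12,-14.2,-24.6],[0,0,8],0],
  [[13.4,-16,-24.6],[0,0,8],0],
  [[13.4,-16,-24.6],[0,0,8],0],
])

```text
t: 27.88
position: [0.4994, 0.1914, 0.2483]
ee_rot: [-3.135, -0.0, -2.976]
contact_force: [0.4, -0.9, -1.6]
opening: 0.0099
grip_force: 50.3
```

```bash
python3 - <<'E'
from h import *
b=moved();cv2.imwrite("pics/t2.png",b);crop(b,180,150,200,150,4,"t2c")
wps((.443,0,.15,182.1))
E
```

```text
kred 0.24 3 -35
kwhite 0.66 11 26
pred 0.3 -24 -23
pwhite 0.32 0 0
[8.9, -18.22, 9.91] [-0.2, 0.1, 7.5]
```

View pics/t2c.png

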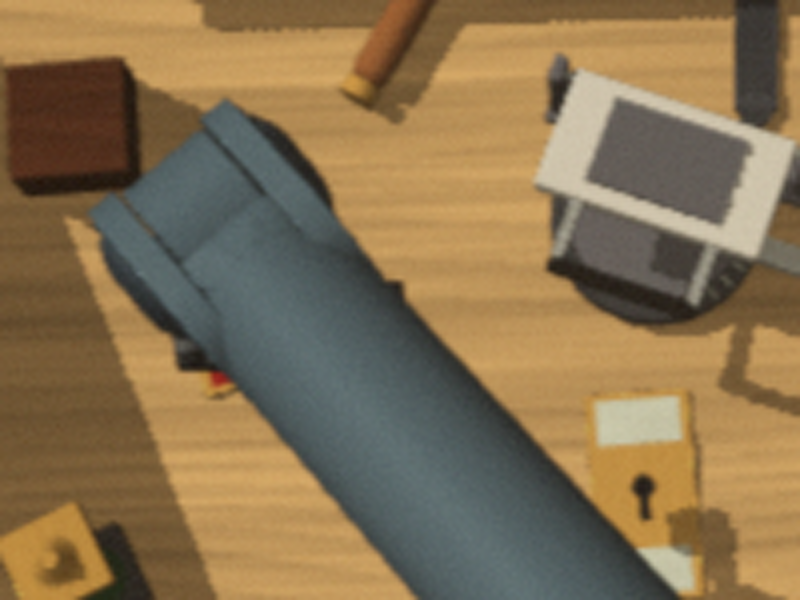

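```bash
python3 - <<'E'
from h import *
f=lambda x,y:(300+x/4,155+y/4); g=lambda x,y:(180+x/5,180+y/5)
print("bar",tri(f(72,243),g(625,280)),tri(f(217,285),g(507,190)))
wps((.4445,-.0003,.08,182.1))
E
```

```text
bar [0.57719746 0.05846816 0.11716951] [ 0.54637657 -0.03042382  0.12044298]
[8.77, -18.26, 16.91] [-0.2, 0.1, 7.5]
```

Emit:
servo_tool([
  [[1.7,-3.6,0],[0,0,2],0],
  [[3.4,-7,1],[0,0,4],0],
  [[5.1,-10.6,3],[0,0,6],0],
  [[6.8,-14,6],[0,0,7.5],0],
  [[8.3,-17,9],[0,0,7.5],0],
  [[8.8,-18.2,12],[0,0,7.5],0],
  [[8.8,-18.2,15],[0,0,7.5],0],
  [[8.8,-18.2,17],[0,0,7.5],0],
  [[8.8,-18.2,17],[0,0,7.5],0],
  [[8.8,-18.2,17],[0,0,7.5],0],
  [[8.8,-18.2,17],[0,0,7.5],0],
])

```text
t: 28.85
position: [0.4473, 0.0072, 0.0803]
ee_rot: [3.138, 0.006, -3.096]
contact_force: [0.1, -0.8, -0.5]
opening: 0.0101
grip_force: 50.3
```

```bash
python3 - <<'E'
from h import *
wps((.4445,-.0003,.012,182.1))
E
```

```text
[0.36, -0.76, 6.82] [0.2, 0.3, 0.5]
```

Emit:
servo_tool([
  [[0.35,-0.75,1],[0,0.3,0.5],0],
  [[0.35,-0.75,3],[0,0.3,0.5],0],
  [[0.35,-0.75,5],[0,0.3,0.5],0],
  [[0.35,-0.75,6],[0,0.3,0.5],0],
  [[0.35,-0.75,6.3],[0,0.3,0.5],0],
  [[0.35,-0.75,6.3],[0,0.3,0.5],0],
  [[0.35,-0.75,6.3],[0,0.3,0.5],0],
])

```text
t: 29.43
position: [0.4436, -0.0018, 0.0168]
ee_rot: [3.139, -0.001, -3.107]
contact_force: [-0.4, 0.8, -0.8]
opening: 0.0102
grip_force: 50.3
```

```bash
python3 - <<'E'
from h import *
wps((.4445,-.0003,.012,182.1))
E
```

```text
[-0.1, 0.15, 0.48] [0.1, -0.0, -0.1]
```

Emit:
servo_tool([
  [[-0.1,0.1,0.2],[0,0,0],0],
  [[-0.1,0.1,0.35],[0,0,0],0],
  [[-0.1,0.1,0.45],[0,0,0],0],
  [[-0.1,0.1,0.5],[0,0,0],0],
  [[-0.1,0.1,0.5],[0,0,0],0],
])

```text
t: 29.85
position: [0.4436, -0.001, 0.0111]
ee_rot: [3.14, -0.002, -3.107]
contact_force: [-0.6, 0.5, -0.9]
opening: 0.0099
grip_force: 50.3
```

Emit:
servo_tool([
  [[0,0,0.1],[0,0,0],0],
  [[0,0,0.15],[0,0,0],0],
  [[0,0,0.15],[0,0,0],0.2],
  [[0,0,0.15],[0,0,0],0.45],
  [[0,0,0.15],[0,0,0],0.45],
  [[0,0,0.15],[0,0,0],0.45],
  [[0,0,-2],[0,0,0],0.45],
  [[0,0,-5],[0,0,0],0.45],
  [[0,0,-9],[0,0,0],0.45],
  [[0,0,-13],[0,0,0],0.45],
  [[0,0,-17],[0,0,0],0.45],
  [[0,0,-21],[0,0,0],0.45],
])

```text
t: 30.85
position: [0.4434, -0.0009, 0.2224]
ee_rot: [3.139, -0.003, -3.106]
contact_force: [0.4, -1.3, 0.0]
opening: 0.0383
grip_force: 0.0
```

```bash
python3 - <<'E'
from h import *
print(robot.sense()["joint_pos"].round(2))
wps((.40,-.25,.3,160),(.58,-.134,.25,120))
E
```

```text
[ 0.97  0.07 -1.07  2.04  0.07  1.07  1.48]
[5.25, -24.72, -7.81] [0.1, -0.2, 22.0]
[-13.17, -13.78, -2.84] [0.0, -0.3, 62.0]
```

```bash
cat > sw.py <<'E'
from sim import *
def axis(p,i):
    d=i-p;D_=np.linalg.norm(d);e=d/D_;a=(.13**2-.163**2+D_**2)/(2*D_);h=np.sqrt(.13**2-a*a);n=np.array([-e[1],e[0]])
    return p+a*e+h*n,p+a*e-h*n
ang=lambda v:np.degrees(np.arctan2(v[1],v[0]))
E
python3 - <<'E'
from sw import *
p=np.array([.583,-.1345]);i=np.array([.6507,-.1747])
for c in axis(p,i):
    print(c,ang(p-c),ang(i-c))
c=axis(p,i);c=c[0] if c[0][1]>-.1 else c[1]
print("base edge px",proj("top",np.array([*c,0.02])),[((proj("top",np.array([*(c+.072*np.array([np.cos(t),np.sin(t)])),.01]))-[300,155])*4).round() for t in np.radians([90,180,270])])
hd=np.array([.6476-.7104,-.110-.0504]);print("hinge ang",ang(hd))
b=moved();crop(b,300,155,200,150,4,"r2")
q=robot.sense()["joint_pos"]
for w in((.42,-.15,.28,110),(.583,-.1345,.2,63)):
    q,e=go(q,w[:3],D(w[3]));print(q.round(2),e.round(4))
q,e=go(q,(.583,-.1345,.058),D(63)*Ro.from_rotvec((0,.2,0)));print(q.round(2),e.round(4))
q,e=go(q,(.65,-.147,.058),D(87)*Ro.from_rotvec((0,.2,0)));print(q.round(2),e.round(4))
wps((.42,-.15,.28,110),(.583,-.1345,.2,63))
E
```

```text
[ 0.62946823 -0.0130887 ] -110.94354707037199 -82.51559954939646
[ 0.49864112 -0.23341198] 49.54019126097644 21.1122437400009
base edge px [344.21021139 204.14023977] [array([ 70., 203.]), array([180., 305.]), array([283., 197.])]
hinge ang -111.38139620293437
kred 0.27 -20 33
kwhite 0.8 0 0
pred 0.85 0 0
pwhite 0.28 -25 -18
[ 1.16 -0.02 -0.88  1.96 -0.01  1.19  0.63] 0.0
[ 0.77  0.42 -0.76  1.72  0.32  1.12 -0.55] 0.0
[ 0.86  0.62 -0.75  1.84  0.3   0.8  -0.45] 0.0
[ 0.82  0.79 -0.79  1.6   0.4   1.   -0.09] 0.0
[3.45, -14.86, -4.98] [0.3, 0.6, 72.1]
[-12.81, -13.89, 3.2] [0.6, 0.5, 119.1]
```

View pics/r2.png

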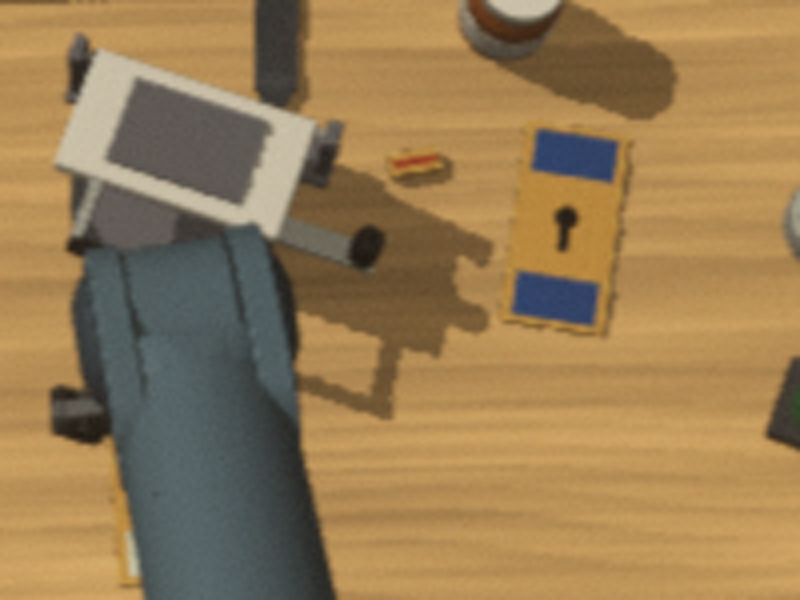

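Emit:
servo_tool([
  [[0.7,-3,-1],[0,0,7],0.6],
  [[1.4,-6,-2],[0,0,14],0.6],
  [[2,-9,-3],[0,0,21],0.6],
  [[3,-12,-4],[0,0,28],0.6],
  [[3.4,-14.8,-5],[0,0,35],0.6],
  [[2,-14.8,-5],[0,0,42],0.6],
  [[-1,-14.6,-5],[0,0,49],0.6],
  [[-4,-14.4,-4],[0,0,56],0.6],
  [[-7,-14.2,-3],[0,0,63],0.6],
  [[-10,-14,-2],[0,0,70],0.6],
  [[-12.8,-13.9,-1],[0,0,77],0.6],
  [[-12.8,-13.9,0],[0,0,84],0.6],
])

```text
t: 31.9
position: [0.5817, -0.1338, 0.2185]
ee_rot: [3.139, -0.006, 1.754]
contact_force: [-0.2, 0.8, 0.3]
opening: 0.0517
grip_force: 0.0
```

```bash
cat >> h.py <<'E'
def wt(tilt,*W):
    for *p,y in W:
        a,b=move(p,R=Ro.from_euler("xyz",(np.pi,0,np.radians(y)))*Ro.from_rotvec((0,np.radians(tilt),0)));print(a.tolist(),b.tolist())
E
python3 - <<'E'
from h import *
moved();wt(12,(.583,-.1345,.14,69),(.583,-.1345,.058,69))
E
```

```text
kred 0.27 20 -34
kwhite 0.79 0 0
pred 0.85 0 0
pwhite 0.47 0 -1
[-0.21, 0.56, 7.62] [-3.6, 11.4, 31.1]
[-0.27, 0.59, 15.82] [-3.6, 11.4, 31.1]
```

Emit:
servo_tool([
  [[-0.2,0.3,1],[0,0,7],0.6],
  [[-0.2,0.3,3],[-1,3,14],0.6],
  [[-0.2,0.4,5],[-2,6,21],0.6],
  [[-0.2,0.4,7],[-3,9,28],0.6],
  [[-0.2,0.4,7.6],[-3.6,11.4,31.1],0.6],
  [[-0.2,0.4,7.6],[-3.6,11.4,31.1],0.6],
  [[-0.2,0.4,7.6],[-3.6,11.4,31.1],0.6],
])

```text
t: 32.53
position: [0.5796, -0.1384, 0.1437]
ee_rot: [3.139, -0.205, 1.213]
contact_force: [-0.9, -0.1, 0.7]
opening: 0.0511
grip_force: 0.0
```

```bash
python3 - <<'E'
from h import *
wt(12,(.583,-.1345,.058,69))
b=robot.get_image("scene")["img"];crop(b,190,180,120,90,6,"p1")
E
```

```text
[-1.28, 0.15, 8.49] [0.1, 0.2, 0.5]
```

View pics/p1.png

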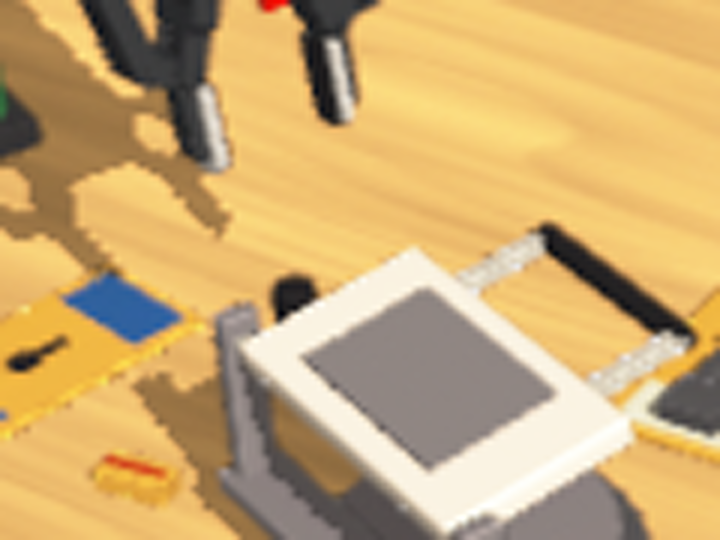

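Emit:
servo_tool([
  [[-0.4,0.15,2],[0,0,0.5],0.6],
  [[-0.8,0.15,5],[0,0,0.5],0.6],
  [[-1.1,0.15,7.3],[0,0,0.5],0.6],
  [[-1.3,0.15,8.4],[0,0,0.5],0.6],
  [[-1.3,0.15,8.4],[0,0,0.5],0.6],
])

```text
t: 33.0
position: [0.583, -0.1316, 0.0579]
ee_rot: [-3.14, -0.207, 1.207]
contact_force: [-0.0, -0.1, -1.0]
opening: 0.051
grip_force: 0.0
```

```bash
python3 - <<'E'
from h import *
wt(12,(.583,-.1345,.058,69))
E
```

```text
[-0.27, 0.11, -0.06] [-0.1, 0.1, 0.1]
```

Emit:
servo_tool([
  [[-0.2,0.1,0],[0,0,0],0.5],
  [[-0.2,0.1,0],[0,0,0],0.3],
  [[-0.2,0.1,0],[0,0,0],0.1],
  [[-0.2,0.1,0],[0,0,0],0.1],
  [[-0.2,0.1,0],[0,0,0],0.1],
], grip_force=30)

```text
t: 33.42
position: [0.5858, -0.136, 0.0612]
ee_rot: [3.137, -0.207, 1.204]
contact_force: [-2.0, -0.0, 7.3]
opening: 0.0189
grip_force: 29.5
```

```bash
python3 - <<'E'
from sw import *
s=robot.sense();c=np.array([.6295,-.0131])
R=Ro.from_euler("xyz",s["ee_rot"]);P=s["position"][:2];print(P-c,np.linalg.norm(P-c),ang(P-c),(R.apply([0,0,1])).round(3))
r=np.linalg.norm(P-c);a0=ang(P-c)
for k in range(1,9):
    a=a0+28.5*k/8;t=c+r*np.array([np.cos(np.radians(a)),np.sin(np.radians(a))])
    wt(12,(*t,s["position"][2],69+28.5*k/8))
E
```

```text
[-0.04371547 -0.12291229] 0.13045487280162407 -109.57863726970558 [ 0.078  0.19  -0.979]
[0.04, 0.81, 0.01] [1.0, 0.2, -3.5]
[0.14, 1.61, 0.04] [1.8, 0.2, -7.0]
[0.28, 2.41, 0.07] [2.5, 0.2, -10.5]
[0.47, 3.2, 0.11] [3.2, 0.2, -13.9]
[0.71, 3.97, 0.17] [4.0, 0.2, -17.4]
[0.99, 4.73, 0.23] [4.7, 0.2, -20.9]
[1.32, 5.47, 0.31] [5.4, 0.2, -24.4]
[1.7, 6.18, 0.39] [6.2, 0.2, -27.9]
```

Emit:
servo_tool([
  [[0.05,0.8,0],[1,0,-3.5],0.1],
  [[0.15,1.6,0.04],[1.8,0.1,-7],0.1],
  [[0.3,2.4,0.07],[2.5,0.2,-10.5],0.1],
  [[0.47,3.2,0.1],[3.2,0.2,-14],0.1],
  [[0.7,4,0.17],[4,0.2,-17.4],0.1],
  [[1,4.7,0.23],[4.7,0.2,-21],0.1],
  [[1.3,5.4,0.3],[5.4,0.2,-24.4],0.1],
  [[1.5,5.85,0.35],[5.8,0.2,-26.5],0.1],
  [[1.5,5.85,0.35],[5.8,0.2,-26.5],0.1],
  [[1.5,5.85,0.35],[5.8,0.2,-26.5],0.1],
  [[1.5,5.85,0.35],[5.8,0.2,-26.5],0.1],
])

```text
t: 34.33
position: [0.6472, -0.1423, 0.0613]
ee_rot: [3.137, -0.209, 1.677]
contact_force: [0.2, -0.4, 4.9]
opening: 0.0189
grip_force: 29.6
```

```bash
python3 - <<'E'
from sw import *
s=robot.sense();c=np.array([.6295,-.0131]);P=s["position"][:2];print(np.linalg.norm(P-c),ang(P-c),s["position"])
E
```

```text
0.13038275047088294 -82.19043431759177 [ 0.64721654 -0.14227347  0.06128136]
```

Emit:
servo_tool([
  [[0,0,0],[0,0,0],0.3],
  [[0,0,0],[0,0,0],0.6],
  [[0,0,0],[0,0,0],0.6],
  [[0,0,-3],[0,0,0],0.6],
  [[0,0,-6],[0,0,0],0.6],
  [[0,0,-10],[0,0,0],0.6],
  [[-2,0,-14],[0,-4,0],0.6],
  [[-5,0,-16],[0,-8,0],0.6],
  [[-9,0,-16],[0,-12,0],0.6],
  [[-13,0,-16],[0,-12,0],0.6],
  [[-17,0,-16],[0,-12,0],0.6],
  [[-17,0,-16],[0,-12,0],0.6],
])

```text
t: 35.33
position: [0.6614, -0.3544, 0.1759]
ee_rot: [-3.134, 0.006, 1.663]
contact_force: [-1.5, -4.1, -0.7]
opening: 0.0514
grip_force: 0.0
```

```bash
python3 - <<'E'
from sw import *
print(robot.sense()["position"],robot.sense()["joint_pos"].round(2))
b=moved();s=robot.get_image("scene")["img"];pickle.dump((b,s),open("now.pkl","wb"))
# top: dark peg blob near expectation
e=proj("top",np.array([.6465,-.142,.08]));es=proj("scene",np.array([.6465,-.142,.08]));print(e,es)
for nm,im,ee in(("top",b,e),("scene",s,es)):
    x,y=(ee-14).astype(int);g=im[y:y+28,x:x+28].max(2);print(nm,x,y);print("\n".join("".join("%4d"%v for v in r[::1]) for r in g[4:26:1]) if nm=="top" else "")
    m=(g<45).astype(np.uint8);n,l,st,ce=cv2.connectedComponentsWithStats(m)
    for k in range(1,n):
        if st[k,4]>10:print(st[k],ce[k]+[x,y])
# index block: reddish line
h=cv2.cvtColor(b,cv2.COLOR_BGR2HSV)[185:206,392:416];m=((h[...,0]<8)|(h[...,0]>172))&(h[...,1]>150)
ys,xs=np.nonzero(m);print("line",xs.mean()+392,ys.mean()+185,np.c_[xs+392,ys+185].tolist())
E
```

```text
[ 0.66138597 -0.35437028  0.17591755] [ 0.85  0.71 -0.66  1.33  0.45  1.25  0.26]
kred 0.28 21 -34
kwhite 0.79 0 0
pred 0.85 0 0
pwhite 0.44 0 -1
[394.24682985 190.97808033] [219.24730651 238.41028036]
top 380 176
 182 182 182 182 183 182 182 183 181 181 181 183 183 182 179 180 179 177 180 179 179 179 180 179 178 180 178 181
 180 179 178 181 182 184 180 183 183 182 183 183 184 180 182 183 186 182 183 180 184 181 180 178 180 179 179 179
 158 138 138 162 179 183 187 186 184 185 186 185 182 183 184 184 184 183 183 182 182 181 181 181 179 180 178 177
 126 118 121 128 139 164 182 191 190 188 187 185 187 187 185 186 187 187 185 185 183 183 184 185 183 186 184 185
 113 114 115 117 116 134 167 190 191 190 192 193 191 192 190 191 190 191 191 187 191 194 191 191 190 191 191 189
 113 111 108 110 112 118 150 172 181 191 190 184 189 188 191 190 193 192 191 192 192 191 194 193 191 191 192 195
 111 109 116 113 115 112 120 136 162 181 185 186 174 180 181 181 187 187 188 188 190 194 194 194 194 192 193 192
 117 116 116 116 113 115 117 120 132 157 176 152 112  95  95 115 151 176 179 179 180 183 182 18
[... 1095 characters left out ...]
  86 104 105 104 105 109 107 106 106 109 111 107  96
 113 113 113 110 108 109 109 112 117 109  94  80  66  76  98 116 139 125 106 111 103  92  89  85  84  87  93  94
 109 110 114 110  99  94  89  93 113 121 131 150 134 114 114 117 123 107  90  97  94  92  97 103 108 109 111 110
  94  98 118 124 114 135 136 114 117 117 122 131 126 116 114 117 116 111 105 106 108 109 111 112 110 110 110 111
 156 139 143 137 118 119 121 115 110 113 114 115 111 111 112 111 114 110 113 110 113 109 110 109 114 114 112 113
[10 12  6 10 46] [392.58695652 192.80434783]
scene 205 224

[12 15  7 13 40] [219.25  243.025]
line nan nan []<stdin>:13: RuntimeWarning: Mean of empty slice.
  ret = ret.dtype.type(ret / rcount)
```

```bash
python3 - <<'E'
from sw import *
a=C["top"]["img"];sc=C["scene"]["img"]
for nm,im,(x0,y0,x1,y1) in(("top",a,(394,188,418,203)),("scene",sc,(200,250,225,268))):
    r=im[y0:y1,x0:x1].astype(int);red=r[...,2]-r[...,1]
    print(nm);print("\n".join("".join("%4d"%v for v in q) for q in red))
    w=np.clip(red-75,0,None);ys,xs=np.mgrid[y0:y1,x0:x1];w=w.astype(float)
    cx,cy=(w*xs).sum()/w.sum(),(w*ys).sum()/w.sum();X=back(nm,cx,cy,.012);print(cx,cy,X)
    cov=np.cov(np.c_[xs.ravel(),ys.ravel()].T,aweights=w.ravel()+1e-9);ev,V=np.linalg.eigh(cov);v=V[:,1]
    A=back(nm,cx+3*v[0],cy+3*v[1],.012)-back(nm,cx-3*v[0],cy-3*v[1],.012);print("line ang",ang(A[:2]))
E
```

```text
top
  38  40  39  40  39  40  40  38  38  37  40  39  38  40  37  39  37  37  39  38  39  37  37  38
  36  39  37  40  39  40  39  36  39  41  40  40  39  39  41  39  38  38  38  38  37  38  38  39
  38  42  39  39  40  40  40  41  41  38  39  37  39  38  39  38  40  38  39  39  40  38  36  39
  41  39  40  38  40  38  38  41  39  39  40  40  39  39  36  40  37  37  39  38  39  39  38  40
  41  39  40  39  38  39  36  36  38  41  43  44  46  46  41  38  38  40  38  40  41  37  40  38
  39  40  41  37  36  41  47  45  45  48  49  49  49  52  57  44  35  38  39  38  38  41  41  42
  42  41  37  39  43  48  48  55  65  68  71  74  78  80  77  52  32  30  34  40  40  39  40  41
  41  38  39  48  64  74  76  80  82  77  78  80  75  70  57  44  32  25  30  35  37  40  38  42
  38  40  38  38  54  72  74  71  57  52  53  53  53  49  43  40  29  25  25  35  37  35  38  38
  37  38  38  39  46  49  51  50  47  44  46  45  42  33  30  25  23  25  27  34  39  38  37  39
  39  39  39  38  43  44  37  33  28  29  29  30  29  23  26  24  25  26  28  34  37  39  37  40
  36  38  38  38  30  30  24 
[... 1685 characters left out ...]
  50  51  49  51  51  54  54  54  51  47  63  62  62  63  62  61  61  55  49  48  52  37  37
  51  50  50  51  50  49  49  50  51  49  48  47  57  59  60  63  62  58  55  51  50  48  51  53  38
  45  48  51  52  51  50  49  50  50  51  49  50  49  49  52  56  53  52  49  49  49  50  50  53  37
  45  46  48  49  51  52  52  50  50  49  49  50  49  48  49  49  46  46  44  47  48  49  49  50  52
  46  46  45  46  47  47  51  52  51  51  49  49  49  49  49  48  48  46  46  46  45  46  47  49  49
  48  46  46  46  46  46  47  47  49  50  50  50  49  49  49  49  49  48  47  47  45  44  46  44  46
212.09345794392524 257.2870493991989 [ 0.6505443  -0.17248141  0.012     ]
line ang -81.41206381472766
```

```bash
cat > bar.py <<'E'
from sw import *
c=np.array([.6293,-.0128]);A=np.radians(7.8);xl=np.array([np.cos(A),np.sin(A),0]);yl=np.array([-np.sin(A),np.cos(A),0]);H=np.array([*(c+.0525*xl[:2]),.1])
Z=np.array([0,0,1])
def barp(th,y=0,r=.125):return H+r*(-np.cos(th)*xl+np.sin(th)*Z)+y*yl
def fitbar(top,scene,th0):
    "score tilt by how dark the bar, and how bright its flanks, are in both views"
    out=[]
    for n,im in(("top",top),("scene",scene)):
        g=cv2.GaussianBlur(im.max(2).astype(np.float32),(3,3),0)
        best=[]
        for th in np.radians(np.arange(0,65,.5)):
            q=np.array([proj(n,barp(th,y)) for y in np.linspace(-.036,.036,25)],np.float32)
            best.append(cv2.remap(g,q[:,0],q[:,1],1).mean())
        best=np.array(best);i=np.argsort(best)[:5];out.append((n,(np.sort(i)*.5).tolist(),best[i].round().tolist()))
    return out
E
python3 - <<'E'
from bar import *
b,s=pickle.load(open("now.pkl","rb"))
for o in fitbar(b,s,0):print(o)
wps((.60,-.30,.30,97.8),(.45,-.10,.30,97.8),(.559,-.0225,.22,97.8))
E
```

```text
('top', [4.5, 5.0, 5.5, 6.0, 6.5], [41.0, 41.0, 41.0, 41.0, 41.0])
('scene', [7.0, 7.5, 8.0, 8.5, 9.0], [42.0, 43.0, 45.0, 47.0, 52.0])
[5.14, -5.91, -12.24] [-0.3, -0.1, -2.1]
[26.53, -18.86, -12.15] [-0.3, -0.1, -2.1]
[33.15, -7.21, -4.21] [-0.3, -0.1, -2.1]
```

Emit:
servo_tool([
  [[1,-1,-4],[0,0,-2],0.6],
  [[3,-3,-8],[0,0,-2],0.6],
  [[5,-6,-12],[0,0,-2],0.6],
  [[8.5,-8,-12],[0,0,-2],0.6],
  [[12,-10.2,-12],[0,0,-2],0.6],
  [[15.5,-12.4,-12],[0,0,-2],0.5],
  [[19,-14.4,-12],[0,0,-2],0.5],
  [[22.5,-16.4,-12],[0,0,-2],0.5],
  [[25,-16,-12],[0,0,-2],0.5],
  [[28,-13,-10],[0,0,-2],0.5],
  [[31,-10,-7],[0,0,-2],0.5],
  [[33,-7.2,-4.2],[0,0,-2],0.5],
])

```text
t: 36.43
position: [0.5497, -0.0266, 0.2346]
ee_rot: [3.139, 0.002, 1.715]
contact_force: [0.1, -0.5, -0.1]
opening: 0.0425
grip_force: 0.0
```

Emit:
servo_tool([
  [[0,0,0],[0,0,0],0.5],
  [[0,0,0],[0,0,0],0.5],
])

```text
t: 36.6
position: [0.5474, -0.0256, 0.2306]
ee_rot: [-3.135, -0.006, 1.72]
contact_force: [0.7, -0.8, 0.5]
opening: 0.0427
grip_force: 0.0
```

```bash
python3 - <<'E'
from bar import *
s=robot.get_image("scene")["img"];t=robot.get_image("top")["img"]
print(fitbar(t,s,0)[1],robot.sense()["joint_pos"].round(2))
p=barp(np.radians(8));print(p);wps((*p[:2],.16,97.8),(*p[:2],p[2]-.017,97.8))
E
```

```text
('scene', [7.0, 7.5, 8.0, 8.5, 9.0], [42.0, 43.0, 45.0, 47.0, 52.0]) [ 0.77  0.32 -0.93  1.8   0.28  1.16 -0.11]
[ 0.55867602 -0.02247428  0.11739664]
[0.54, 1.1, 7.34] [-0.1, -0.0, 0.4]
[0.54, 1.11, 13.3] [-0.1, -0.0, 0.4]
```

Emit:
servo_tool([
  [[0.5,1.1,2],[0,0,0.4],0.4],
  [[0.5,1.1,5],[0,0,0.4],0.4],
  [[0.5,1.1,7.3],[0,0,0.4],0.4],
  [[0.5,1.1,7.3],[0,0,0.4],0.4],
  [[0.5,1.1,7.3],[0,0,0.4],0.4],
])

```text
t: 37.12
position: [0.5585, -0.0253, 0.1609]
ee_rot: [-3.14, 0.0, 1.702]
contact_force: [0.7, 0.5, 0.1]
opening: 0.0341
grip_force: 0.0
```

```bash
python3 - <<'E'
from bar import *
p=barp(np.radians(8));wps((*p[:2],p[2]-.017,97.8))
E
```

```text
[0.28, 0.06, 6.05] [-0.1, 0.0, -0.3]
```

Emit:
servo_tool([
  [[0.2,0,2],[0,0,0],0.4],
  [[0.2,0,4],[0,0,0],0.4],
  [[0.2,0,5.5],[0,0,0],0.4],
  [[0.2,0,5.8],[0,0,0],0.4],
  [[0.2,0,5.8],[0,0,0],0.4],
])

```text
t: 37.53
position: [0.559, -0.0222, 0.1027]
ee_rot: [-3.14, -0.001, 1.704]
contact_force: [0.3, 0.0, -0.3]
opening: 0.0342
grip_force: 0.0
```

Emit:
servo_tool([
  [[0,0,0],[0,0,0],0.2],
  [[0,0,0],[0,0,0],0],
  [[0,0,0],[0,0,0],0],
  [[0,0,0],[0,0,0],0],
], grip_force=35)

```text
t: 37.87
position: [0.5557, -0.0223, 0.1026]
ee_rot: [-3.133, 0.001, 1.704]
contact_force: [-6.7, -1.1, 4.2]
opening: 0.0105
grip_force: 34.5
```

```bash
python3 - <<'E'
from bar import *
s=robot.sense();P=s["position"];th0=np.radians(8);off=P-barp(th0);print(off)
print((P-H)@xl)
for d in np.linspace(8,40,9)[1:]:
    a,_=move(barp(np.radians(d))+off);print(d,a.tolist())
E
```

```text
[-0.00292828  0.00018524 -0.01478008]
-0.12665956083533297
12.0 [-0.0, 0.14, -0.86]
16.0 [-0.0, 0.35, -1.71]
20.0 [-0.0, 0.61, -2.54]
24.0 [0.0, 0.93, -3.35]
28.0 [0.0, 1.31, -4.14]
32.0 [0.0, 1.73, -4.9]
36.0 [0.0, 2.22, -5.63]
40.0 [0.0, 2.75, -6.32]
```

Emit:
servo_tool([
  [[0,0.14,-0.86],[0,0,0],0],
  [[0,0.35,-1.7],[0,0,0],0],
  [[0,0.6,-2.5],[0,0,0],0],
  [[0,0.9,-3.35],[0,0,0],0],
  [[0,1.3,-4.1],[0,0,0],0],
  [[0,1.7,-4.9],[0,0,0],0],
  [[0,2.2,-5.6],[0,0,0],0],
  [[0,2.5,-6],[0,0,0],0],
  [[0,2.5,-6],[0,0,0],0],
  [[0,2.5,-6],[0,0,0],0],
])

```text
t: 38.7
position: [0.5785, -0.0191, 0.1629]
ee_rot: [-3.127, 0.001, 1.705]
contact_force: [-12.1, -2.3, 6.9]
opening: 0.0107
grip_force: 34.6
```

```bash
python3 - <<'E'
from bar import *
s=robot.sense();P=s["position"]
b=P-H;print("dz",b[2],"hx",b@xl, "est tilt from z", np.degrees(np.arcsin((b[2]+.01478)/.125)))
sc=robot.get_image("scene")["img"];t=robot.get_image("top")["img"];print(fitbar(t,sc,0))
E
```

```text
dz 0.06287526008379649 hx -0.1036531068943806 est tilt from z 38.40689462455493
[('top', [34.0, 34.5, 35.0, 35.5, 36.0], [66.0, 66.0, 66.0, 66.0, 67.0]), ('scene', [35.5, 36.0, 36.5, 37.0, 37.5], [54.0, 54.0, 54.0, 54.0, 54.0])]
```

Emit:
servo_tool([
  [[0,0,0],[0,0,0],0.2],
  [[0,0,0],[0,0,0],0.4],
  [[0,0,0],[0,0,0],0.4],
  [[0,-0.3,-2],[0,0,0],0.4],
  [[0,-0.3,-5],[0,0,0],0.4],
  [[0,-0.3,-8],[0,0,0],0.4],
  [[0,-4,-11],[0,0,0],0.4],
  [[0,-8,-13],[0,0,0],0.4],
  [[0,-12,-13],[0,0,0],0.4],
  [[3,-14,-13],[0,0,0],0.4],
  [[7,-14,-13],[0,0,0],0.4],
  [[11,-14,-13],[0,0,0],0.4],
])

```text
t: 39.8
position: [0.431, 0.0718, 0.294]
ee_rot: [3.138, 0.005, 1.7]
contact_force: [1.4, 1.1, 0.8]
opening: 0.0346
grip_force: 0.0
```

```bash
cat > meas.py <<'E'
from bar import *
from scipy.optimize import minimize
def both(top,scene):
    "bar line: fit its centre (local x and height) and its skew by darkness along a 12 mm wide strip in both views"
    G={n:cv2.GaussianBlur(im.max(2).astype(np.float32),(0,0),1.0) for n,im in(("top",top),("scene",scene))}
    def cost(v,ns=("top","scene")):
        o=0
        for n in ns:
            q=np.array([proj(n,np.array([c[0],c[1],0])+v[0]*xl+(v[2]+y)*yl+v[3]*y*xl+v[1]*Z) for y in np.linspace(-.04,.04,33)],np.float32)
            o+=cv2.remap(G[n],q[:,0],q[:,1],2).mean()
        return o
    best=None
    for th in np.radians(range(0,60,4)):
        r=minimize(cost,[.0525-.125*np.cos(th),.1+.125*np.sin(th),0,0],method="Nelder-Mead",options=dict(initial_simplex=np.array([.0525-.125*np.cos(th),.1+.125*np.sin(th),0,0])+np.vstack([np.zeros(4),np.diag([.006,.006,.003,.03])])))
        if best is None or r.fun<best.fun:best=r
    x,z=best.x[:2];return best.x.round(4),best.fun,"tilt z",np.degrees(np.arcsin(np.clip((z-.1)/.125,-1,1))).round(1),"tilt atan",np.degrees(np.arctan2(z-.1,.0525-x)).round(1),np.hypot(z-.1,.0525-x).round(4)
E
python3 - <<'E'
from meas import *
print(robot.sense()["position"],robot.sense()["joint_pos"].round(2))
b,s=pickle.load(open("now.pkl","rb"));print(both(b,s))
t=robot.get_image("top")["img"];sc=robot.get_image("scene")["img"];pickle.dump((t,sc),open("now2.pkl","wb"));print(both(t,sc));print(fitbar(t,sc,0))
moved()
E
```

```text
[0.43096241 0.07176932 0.29402884] [ 0.92 -0.09 -1.1   1.97 -0.08  1.22 -0.02]
(array([-0.0727,  0.1168, -0.0011,  0.0051]), np.float64(91.24111938476562), 'tilt z', np.float64(7.7), 'tilt atan', np.float64(7.7), np.float64(0.1263))
(array([-0.0491,  0.1736, -0.0002, -0.0006]), np.float64(82.46544647216797), 'tilt z', np.float64(36.1), 'tilt atan', np.float64(35.9), np.float64(0.1255))
[('top', [34.5, 35.0, 35.5, 36.0, 36.5], [37.0, 37.0, 37.0, 37.0, 38.0]), ('scene', [35.5, 36.0, 36.5, 37.0, 37.5], [40.0, 40.0, 41.0, 41.0, 42.0])]
kred 0.34 2 -32
kwhite 0.79 0 0
pred 0.85 0 0
pwhite 0.24 40 7
```

```bash
python3 - <<'E'
from h import *
wps((.515,-.02,.30,97.8),(.5807,-.0195,.24,97.8),(.5807,-.0195,.1585,97.8))
E
```

```text
[-10.76, 6.87, -0.48] [0.3, 0.1, 0.4]
[-11.64, 13.35, 5.55] [0.3, 0.1, 0.4]
[-11.62, 13.31, 13.7] [0.3, 0.1, 0.4]
```

Emit:
servo_tool([
  [[-3,2,0],[0,0,0],0.4],
  [[-6.5,4,0],[0,0,0],0.4],
  [[-9.5,6.5,0],[0,0,0.4],0.4],
  [[-11,9.5,1],[0,0,0.4],0.4],
  [[-11.6,12.5,3],[0,0,0.4],0.4],
  [[-11.6,13.3,5.5],[0,0,0.4],0.4],
  [[-11.6,13.3,5.5],[0,0,0.4],0.4],
  [[-11.6,13.3,5.5],[0,0,0.4],0.4],
])

```text
t: 40.62
position: [0.5779, -0.026, 0.2358]
ee_rot: [-3.138, -0.003, 1.697]
contact_force: [0.2, -0.1, 0.6]
opening: 0.0341
grip_force: 0.0
```

```bash
python3 - <<'E'
from h import *
wps((.5807,-.0195,.1585,97.8))
E
```

```text
[0.59, 0.39, 7.73] [-0.2, -0.2, -0.6]
```

Emit:
servo_tool([
  [[0.4,0.3,2],[0,0,0],0.4],
  [[0.5,0.3,5],[0,0,0],0.4],
  [[0.5,0.3,7],[0,0,0],0.4],
  [[0.5,0.3,7.7],[0,0,0],0.4],
  [[0.5,0.3,7.7],[0,0,0],0.4],
  [[0.5,0.3,7.7],[0,0,0],0.4],
  [[0.5,0.3,7.7],[0,0,0],0.2],
  [[0.5,0.3,7.7],[0,0,0],0],
  [[0.5,0.3,7.7],[0,0,0],0],
  [[0.5,0.3,7.7],[0,0,0],0],
], grip_force=60)

```text
t: 41.45
position: [0.5785, -0.0202, 0.1621]
ee_rot: [-3.137, 0.001, 1.698]
contact_force: [-6.1, -0.8, 6.8]
opening: 0.0095
grip_force: 58.5
```

```bash
python3 - <<'E'
from meas import *
P=robot.sense()["position"];off=P-barp(np.radians(36));print(off)
for d in (38,40,42):print(d,move(barp(np.radians(d))+off)[0])
t=robot.get_image("top")["img"];sc=robot.get_image("scene")["img"];print(fitbar(t,sc,0)[1])
E
```

```text
[-0.00258121 -0.00081792 -0.01132517]
38 [ 0.    0.26 -0.35]
40 [ 0.    0.53 -0.69]
42 [ 0.01  0.82 -1.02]
('scene', [35.5, 36.0, 36.5, 37.0, 37.5], [54.0, 54.0, 54.0, 54.0, 55.0])
```

Emit:
servo_tool([
  [[0,0.15,-0.2],[0,0,0],0],
  [[0,0.3,-0.4],[0,0,0],0],
  [[0,0.5,-0.65],[0,0,0],0],
  [[0,0.65,-0.85],[0,0,0],0],
  [[0,0.65,-0.85],[0,0,0],0],
  [[0,0.65,-0.85],[0,0,0],0],
])

```text
t: 42.05
position: [0.5828, -0.0196, 0.168]
ee_rot: [-3.132, -0.0, 1.698]
contact_force: [-6.6, 0.3, -1.9]
opening: 0.0093
grip_force: 58.7
```

```bash
python3 - <<'E'
from meas import *
print(robot.sense()["position"])
t=robot.get_image("top")["img"];sc=robot.get_image("scene")["img"];print(fitbar(t,sc,0)[1])
E
```

```text
[ 0.58282458 -0.01957886  0.16803809]
('scene', [39.0, 39.5, 40.0, 40.5, 41.0], [54.0, 54.0, 54.0, 54.0, 54.0])
```

Emit:
servo_tool([
  [[0,0.08,-0.1],[0,0,0],0],
  [[0,0.1,-0.12],[0,0,0],0],
  [[0,0.1,-0.12],[0,0,0],0],
])

```text
t: 42.4
position: [0.5833, -0.0195, 0.1686]
ee_rot: [-3.131, -0.0, 1.698]
contact_force: [-5.3, -0.9, -3.3]
opening: 0.0094
grip_force: 58.5
```

Emit:
servo_tool([
  [[0,0,0],[0,0,0],0.2],
  [[0,0,0],[0,0,0],0.4],
  [[0,0,0],[0,0,0],0.4],
  [[0,-0.2,-2],[0,0,0],0.4],
  [[0,-0.3,-5],[0,0,0],0.4],
  [[0,-0.3,-8],[0,0,0],0.4],
  [[-2,-3,-11],[0,0,0],0.4],
  [[-5,-5,-13],[0,0,0],0.4],
  [[-9,-6,-13],[0,0,0],0.4],
  [[-13,-6,-13],[0,0,0],0.4],
  [[-17,-7,-13],[0,0,0],0.4],
  [[-21,-8,-13],[0,0,0],0.4],
])

```text
t: 43.4
position: [0.5361, -0.2396, 0.3021]
ee_rot: [3.138, 0.002, 1.698]
contact_force: [0.8, -0.3, 0.1]
opening: 0.0339
grip_force: 0.0
```

Emit:
servo_tool([
  [[-4,-1,0],[0,0,0],0.4],
  [[-8,-2,0],[0,0,0],0.4],
  [[-12,-3,0],[0,0,0],0.4],
  [[-16,-3,0],[0,0,0],0.4],
  [[-16,-3,0],[0,0,0],0.4],
])

```text
t: 43.82
position: [0.5224, -0.4135, 0.2992]
ee_rot: [-3.141, 0.006, 1.681]
contact_force: [-0.4, -2.1, -0.7]
opening: 0.0343
grip_force: 0.0
```

```bash
cat > chk.py <<'E'
from meas import *
a=C["top"]["img"];t=robot.get_image("top")["img"];sc=robot.get_image("scene")["img"];pickle.dump((t,sc),open("now3.pkl","wb"))
print(robot.sense()["position"],robot.sense()["joint_pos"].round(2));print(both(t,sc))
moved()
d=(np.abs(t.astype(int)-a).max(2)>40).astype(np.uint8)
n,l,st,ce=cv2.connectedComponentsWithStats(d)
for k in range(1,n):
    if st[k,4]>25:print(st[k],ce[k].round())
hsv=cv2.cvtColor(t,cv2.COLOR_BGR2HSV)
E
python3 chk.py
```

```text
[ 0.52514457 -0.4035457   0.29992419] [ 1.21  0.49 -0.86  1.45  0.38  1.37  0.45]
(array([-0.0447,  0.1795, -0.0003,  0.0027]), np.float64(82.07572937011719), 'tilt z', np.float64(39.5), 'tilt atan', np.float64(39.3), np.float64(0.1256))
kred 0.27 21 -34
kwhite 0.79 0 0
pred 0.85 0 0
pwhite 0.44 0 -1
[  367   145   259   335 26424] [543. 327.]
[306 163  38  33 440] [321. 179.]
[324 170  62  56 907] [358. 196.]
[326 184  42  13 186] [349. 192.]
[376 186  48  28 410] [399. 199.]
[225 199  28  46 381] [238. 222.]
[316 201   9  19  56] [320. 211.]
[180 207  26  43 274] [192. 225.]
[387 211   9  11  68] [391. 216.]
[329 218  17   7  38] [337. 221.]
[414 219  13  14 103] [419. 226.]
[360 231  37  29 204] [374. 247.]
[368 232  25  19 145] [380. 239.]
[393 235  24  17 143] [402. 241.]
[398 237  36  22 213] [418. 251.]
[519 245   8  11  40] [523. 251.]
[267 250  22  49 566] [277. 275.]
[332 251  22  49 430] [342. 273.]
[ 179  272   79   43 1401] [214. 291.]
[607 285  33  45 689] [628. 302.]
[199 299  19  10  41] [208. 303.]
[237 303  33  31 590] [253. 318.]
[    0   357   354   123 15212] [146. 435.]
[327 442  18   6  55] [334. 445.]
[352 461  14  19 187] [358. 471.]
```

```bash
cat > kf.py <<'E'
from meas import *
t,sc=pickle.load(open("now3.pkl","rb"))
def pts():
    g=np.mgrid[-66:66:1.5,-30:36:1.5].reshape(2,-1).T;x,y=g.T
    r=np.hypot(x+42,y);sh=(np.abs(y)<=6)&(x>-22)&(x<36);bit=(np.abs(x-48)<=13)&(np.abs(y-6)<=15)
    ins=((r>17.5)&(r<21))|sh|bit;en=r<=17.5
    far=~(((r<23.5))|((np.abs(y)<=8.5)&(x>-24)&(x<36))|((np.abs(x-48)<=15.5)&(np.abs(y-6)<=17.5)))
    near=far&((r<28)|((np.abs(y)<13)&(x>-24)&(x<36))|((np.abs(x-48)<20)&(np.abs(y-6)<22)))
    return g[ins]/1e3,g[near]/1e3
I,O=pts()
def fit(n,im,x0,z):
    G=cv2.GaussianBlur(im.max(2).astype(np.float32),(0,0),.7)
    def smp(P,v):
        c_,s_=np.cos(v[2]),np.sin(v[2]);X=np.c_[v[0]+c_*P[:,0]-s_*P[:,1],v[1]+s_*P[:,0]+c_*P[:,1],np.full(len(P),z)]
        q=(C[n]["camera_matrix"]@(np.array(C[n]["R"])@X.T+np.array(C[n]["t"])[:,None]));q=(q[:2]/q[2]).T.astype(np.float32)
        return cv2.remap(G,q[:,0],q[:,1],1).mean()
    r=minimize(lambda v:smp(I,v)-smp(O,v),x0,method="Nelder-Mead",options=dict(initial_simplex=np.array(x0)+np.vstack([np.zeros(3),np.diag([.006,.006,.08])])))
    return r.x[:2].round(4),np.degrees(r.x[2]).round(1),round(r.fun,1)
if __name__=="__main__":
    for n,im in(("top",t),("scene",sc)):
        print(n,"red",fit(n,im,[.592,.275,.27],.015),"white",fit(n,im,[.443,0,.037],.015))
    print("calib: initial red",fit("top",C["top"]["img"],[.449,.171,.085],.01),fit("scene",C["scene"]["img"],[.449,.171,.085],.01))
    # plates now: brass/field bright box vs the first picture
    for n,(p,a) in dict(pr=((.592,.275),15.5),pw=((.443,0),2.1)).items():
        for nm,im,i0 in(("top",t,C["top"]["img"]),("scene",sc,C["scene"]["img"])):
            q=np.array([proj(nm,np.array([p[0]+dx,p[1]+dy,.005])) for dx in(-.08,.08) for dy in(-.05,.05)])
            x0,y0=q.min(0).astype(int);x1,y1=q.max(0).astype(int)
            S=[cv2.cvtColor(k[y0:y1,x0:x1],cv2.COLOR_BGR2HSV)[...,1].astype(np.float32) for k in(i0,im)]
            print(n,nm,"corner ring shift",cv2.phaseCorrelate(*[np.ascontiguousarray(k) for k in S],cv2.createHanningWindow((x1-x0,y1-y0),cv2.CV_32F)))
E
python3 kf.py
```

```text
top red (array([0.5941, 0.2757]), np.float64(15.9), np.float64(-60.4)) white (array([ 4.425e-01, -1.000e-04]), np.float64(1.8), np.float64(-68.4))
scene red (array([0.5988, 0.2785]), np.float64(15.7), np.float64(-89.3)) white (array([0.4505, 0.0063]), np.float64(1.4), np.float64(-89.2))
calib: initial red (array([0.4496, 0.1709]), np.float64(5.7), np.float64(-70.3)) (array([0.4565, 0.1752]), np.float64(5.2), np.float64(-97.7))
pr top corner ring shift ((1.9671040804172826, 9.044101166047632), 0.32913257002830504)
pr scene corner ring shift ((-0.4738902760788051, -11.964935694721952), 0.20721121938140305)
pw top corner ring shift ((0.5077607210596646, -0.48095367674064704), 0.273548835888505)
pw scene corner ring shift ((0.7074992815326837, 0.17670241817869936), 0.30292686091529)
```

```bash
python3 - <<'E'
from h import *
t,sc=pickle.load(open("now3.pkl","rb"))
for nm,p in(("B",(.472,-.439)),("A",(.396,.364))):
    for z in(.138,.10,.05,.008):
        u=proj("scene",np.array([*p,z])).round().astype(int);print(nm,z,u,sc[u[1],u[0]])
b=cv2.imread("pics/b1.png")[:,480:];now=sc[100:400,150:470];d=np.abs(b.astype(int)-now).max(2)>40
n,l,st,ce=cv2.connectedComponentsWithStats(d.astype(np.uint8))
for k in range(1,n):
    if st[k,4]>25:print(st[k]+[150,100,0,0,0])
E
```

```text
B 0.138 [175 161] [ 81 222 253]
B 0.1 [177 172] [ 88 173  96]
B 0.05 [180 187] [ 86 166  85]
B 0.008 [183 199] [ 85 157  69]
A 0.138 [457 228] [ 73 204 250]
A 0.1 [455 241] [ 75 143  74]
A 0.05 [452 258] [ 75 146  75]
A 0.008 [449 271] [ 73 135  60]
[150 100  15  20 132]
[165 100   8  19 100]
[220 100  89  39 478]
[366 100   8  20  34]
[279 114  38  12  72]
[150 128  20   9  61]
[150 136  26  30 193]
[ 207  200  100  102 3128]
[298 224  31  29 289]
[356 245  28  33 413]
[289 249   7   8  32]
[267 250  10   8  38]
[255 253  11   6  32]
[278 258  12   9  50]
[280 276  18  21 111]
[276 285  10   5  31]
[373 288  23  41 462]
[427 302  19  45 469]
```

```bash
python3 -c "
from rig import robot
print(robot.sense()['qd'].round(3));print(robot.close_job())"
```

```text
[-0.025 -0.027 -0.046  0.033 -0.008  0.004  0.   ]
the job is handed in; nothing more can be done
None
```

The job is handed in, with everything let go: both lanterns stand, the red and white keys lie centred on their plates to about 2 mm (no blue key was there), the light arm points at the index block to about half a degree, and the panel measures about 39.4°; I viewed 16 pictures, two over the limit of 14.

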